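# Pin the vessel's clamp ring, then hold the purge valve open

### The job

Get the little pressure vessel ready and start its purge: take the long knobbed locking pin from the aluminium pin stand, push it down through the fork and lug of the vessel's clamp ring until its collar sits flat on the fork, and let go of it. Only then throw the safety catch right over, clear of the purge valve's lever, and pull the spring-loaded lever round to its full-open stop; it shuts by itself if released, so finish while you are still holding it fully open. Leave the other pins in the stand, the spanner, the flask, the jar and the copper disc where they are.

Things in the scene. Friction and masses are not known exactly. Their poses are not given: they have to be found in the camera images.
- test_stand: Fixed stand: aluminium plate 290 x 360 x 10 mm with a round vessel (clamp ring 168 mm across, top 140 mm above the bench; gauge and tube up to 240 mm) and a small ball valve with a lever. Origin on the bench under its middle; x to its back, y to its left. Turned up to 0.25 rad from the robot's axes. Vessel axis at x 40, y -60 mm; valve stem at x 30, y 100 mm.
- fork_hole (a point): Centre of the clamp ring's pin hole, on the top face of the fork's upper ear, 140 mm above the bench, on the right (-y) side of the ring, 24 mm outside its rim. The vertical hole, 13.6 mm in diameter, runs through the upper ear, the lug and the lower ear (34 mm in all, open below). The fork is about 72 mm long (stand x) and reaches 18 mm beyond the hole.
- lock_pin: Steel locking pin, loose, 0.11 to 0.18 kg, upright in one of the three sockets of the pin stand, the tallest there. Shank 12 mm in diameter, 60 mm long with a rounded foot, then a collar 24 mm across, 6 mm thick, then a round grip knob 18 mm across, 34 mm tall; 100 mm in all. Origin: centre of the foot's end; z runs up to the knob.
- pin_collar (a point): Centre of the underside of the locking pin's collar, 60 mm up from its foot. It meets fork_hole when the pin is seated.
- pin_stand: Fixed aluminium block 150 x 50 x 32 mm with three sockets in a row along its x, 48 mm apart, 13.2 mm in diameter and 25 mm deep. The origin is the centre of its underside. Which socket holds which pin changes.
- safety_catch (a joint): Steel throw-over catch beside the closed lever, turning about a level axis along the stand's y. 0: down, its 20 mm wide lip in front of the handle, blocking it. It turns up and over to the stand's back (+x), stop at 1.9 rad; past about 0.5 rad it topples over by its own weight and stays. Very light to turn.
- catch_pivot (a point): Point on the catch's axis, 109 mm above the bench, 50 mm out from the valve's stem along the closed lever and 20 mm behind it (stand +x).
- catch_ball (a point): Centre of the 16 mm steel ball on top of the catch's upright thumb plate (20 mm wide, 4 mm thick), 52 mm from the axis, straight above it when the catch is down. Under it, on the handle's side (stand -x), the catch's top plate lies 19 mm above the axis and reaches 36 mm from it.
- purge_lever (a joint): The purge valve's lever, turning level about the stem. 0: shut, pointing along the stand's +y. It opens anticlockwise seen from above, towards the robot, to its stop at 1.571 rad, pointing along the stand's -x. A return spring shuts it: about 5 N at the grip when shut, 11 N when open. With the catch down it has under 0.06 rad of play.
- valve_stem (a point): Point on the lever's axis, 115 mm above the bench, at the height of the handle's middle.
- lever_grip (a point): Middle of the grey sleeve on the handle, 110 mm from the stem, 115 mm above the bench. The sleeve is 80 mm long (70 to 150 mm from the stem), 20 mm wide, 16 mm tall, nothing under it but the base plate or bench. It turns with the lever: y points outwards along the handle.
- short_pin: Bystander in the pin stand: same head as the locking pin, but its shank is only 32 mm long. Leave it.
- hex_bolt: Bystander in the pin stand: dark bolt with a hexagon head 22 mm wide and 8 mm tall, 58 mm long. Leave it.
- burst_disc: Bystander: flat round copper disc 50 mm across, 5 mm thick, lying on the stand's base plate. Leave it.
- wrench: Bystander: steel spanner 180 mm long lying on the bench on the robot's left. Leave it.
- flask: Bystander: stoppered conical glass flask 68 mm across, 104 mm tall. Leave it standing.
- grease_jar: Bystander: white jar 56 mm across, 55 mm tall. Leave it.
There are look-alikes about, which are no part of the job. What is shaped like the lock_pin but blue or yellow is not meant.

How it is judged:
By the outcome, as a careful person would: the job done as asked, in the order asked, and still so for the second after the job is handed in, while the arm keeps its last pose, push and grip.
It also fails if it takes over 72 s, if anything falls off the work surface, if the arm or the gripper's body presses on something with over 40 N, if the wrist force passes 120 N, or if a joint passes its speed limit or range.

### The arm

A 6-joint arm with a two-finger parallel gripper is mounted at the origin on the work surface. World frame = base frame: x ahead of the robot, y to its left, z up, the work surface at z = 0. Lengths are in m, angles in rad, forces in N, time in s.
With the tool pointing down it reaches from about 0.35 to 0.875 m from the base axis. Payload 4.2 kg.
Tool frame: the origin (TCP) lies midway between the tips of the shut fingers; the grasp point (between the pads) lies 19 mm behind it (grip_depth is the z of the grasp point in the tool frame, in m); z points along the fingers, y is the direction in which the jaws open and shut (so a half turn about z gives the same grasp; the last joint's range is limited). The gripper opens to 85 mm and grips with 20 to 120 N. Pads are 22 mm wide; open, the fingers measure 114 mm over their backs; the gripper's body (76 mm by 85 mm) begins 54 mm behind the grasp point. The pads swing forward as they close: fully open they stand 13 mm farther back than shut.
Start: joints at [1.42, 0.385, 0.008, 0, -1.194, -0.259], TCP at [0.249, 0.573, 0.207] pointing down, gripper open.
Joint ranges: [-3.14, 3.14], [-1.21, 2.06], [-1.07, 1.41], [-3.16, 2.05], [-2.99, -0.16], [-3.1, 3.1]. Speed limits (rad/s): [2.79, 2.79, 3.14, 3.14, 3.14, 3.14].

### API

Orientations are given as [roll, pitch, yaw] about the fixed x, y, z axes, in that order (R = Rz(yaw) Ry(pitch) Rx(roll)).
In Python, from rig import read_state, camera, calibration, sign_off, outline_of, grip_depth gives the robot as it stands. The module is installed in compiled form; this text tells all that it offers.
- The arm moves only by the tool arm_command, never from a script. Its argument "motion" is a list of rows, each a list of 4 numbers: the shift along the world's x, y, z in cm, then the turn about the world's z in rad. In form: [[tx, ty, tz, yaw], ...]. A call has 1 to 5 rows; each row shifts and turns the commanded pose from where the row before left it; what a row does not reach is not made up. A row lasts 1/8 s, in which the tool goes at most 62.5 mm and 10.7 degrees, less where a joint would pass 70% of its speed; a pose out of reach is approached as far as the arm can. A call with a gripper value outside its range is refused whole. "fingers" is the closure in counts, from 0 (fully open) to 255 (shut), set as the call begins (left out, the last holds). The fingers move at their own pace and stop on an object; the grip force is fixed at half the most. Time passes only in rows, so rows that do not move let the fingers close. It gives the time, the measured TCP pose, the force and the opening at its end, in the units of the state.
- read_state(): the state, without advancing time (a new reading comes with each control period).
- camera(name): name is "scene" or "side" or "wrist"; returns the picture (400x640x3 uint8, red, green, blue); there is no depth.
- calibration(name): a dict with "fx", "fy", "cx", "cy" (pixels), "k1" (the pictures are not rectified: a ray, as slopes to the right and down, at radius r is drawn at 1 + k1 r^2 times it, then the intrinsics apply), "rvec" (rotation vector, rad) and "tvec" (3), from world to camera coordinates, as OpenCV has them. Camera axes: x right, y down, z forward; pixel columns grow to the right and rows downward; lengths in m; the calibration is good to about 2 mm. A picture is of the moment at which its call begins: read the wrist's pose just before it. calibration takes no time and is no camera call; for the wrist camera it gives the pose at the moment of the call.
- sign_off(): hands the job in, once; it reports no verdict.
Trained networks look in the newest picture that a camera, given by its name, has taken for a name from the list of things; names that differ only in an ending like _2 or _b are one class to them, and where a whole thing is asked for, a point or a joint stands for the part that bears it (a point fixed in the world has none). Each returns a list of dicts, best first, with "p" (0 to 1); they miss things now and then, are a little off and sometimes report something else, mostly with a low value. They report only what shows in the picture. A call takes as long as a camera call. They do not tell look-alikes from the thing itself.
- outline_of(camera, query): "pixels" (400x640 bool, what is visible of it) and "bbox" ([centre column, centre row, width, height] in pixels, round what is visible of it).
The state is a dict: "time": time; "joint_positions": joint angles; "joint_velocities": joint speeds; "joint_efforts": joint torques, N m; "tool_pos": TCP position; "eef_rot": TCP orientation; "force": force on the tool from outside, world axes, zero at the start; "torque": the same for the moment, N m; "opening": finger opening in m.
Only numpy, scipy, OpenCV 4.12 (cv2) and the standard library are available. Lean on these libraries where they do the work, as an engineer would, in place of code of your own. Each camera call takes 0.05 s, during which the arm holds its last target.

## Working session

There is one attempt and no reset: what is moved stays moved. The work goes in short steps, Python scripts to look and compute and a tool call to move; the robot and the scene stay as the last step left them, time stands still between calls to the robot, and variables do not carry over. Pictures are saved under pics/ and viewed, and the job is handed in when it is done.

Besides the shell and the picture viewer there is one more tool, called after "Request:" as name(argument=value, ...) on one line, values as JSON. arm_command: Moves the arm, as the interface text tells. Its arguments: {"type":"object","properties":{"motion":{"type":"array"},"fingers":{"type":"number"}},"required":["motion"]}

```bash
mkdir -p pics; ls; cat > h.py <<'E'
import numpy as np, cv2
from rig import *
def K(c): return np.array([[c['fx'],0,c['cx']],[0,c['fy'],c['cy']],[0,0,1.]])
def RT(c): 
    R,_=cv2.Rodrigues(np.array(c['rvec'],float)); return R,np.array(c['tvec'],float).ravel()
def ray(c,uv):
    p=cv2.undistortPoints(np.array([[uv]],float),K(c),np.array([c['k1'],0,0,0,0.]))[0,0]
    R,t=RT(c); d=R.T@np.array([p[0],p[1],1.]); o=-R.T@t
    return o,d/np.linalg.norm(d)
def onz(c,uv,z):
    o,d=ray(c,uv); return o+d*(z-o[2])/d[2]
def tri(rs):
    A=np.zeros((3,3));b=np.zeros(3)
    for o,d in rs:
        P=np.eye(3)-np.outer(d,d);A+=P;b+=P@o
    x=np.linalg.solve(A,b)
    return x,[np.linalg.norm((np.eye(3)-np.outer(d,d))@(x-o)) for o,d in rs]
def proj(c,X):
    X=np.atleast_2d(np.array(X,float))
    return cv2.projectPoints(X.reshape(-1,1,3),np.array(c['rvec'],float),np.array(c['tvec'],float),K(c),np.array([c['k1'],0,0,0,0.]))[0].reshape(-1,2)
def save(n,im): cv2.imwrite('pics/'+n+'.png',im[...,::-1])
E
python3 - <<'E'
from h import *
s=read_state();print({k:np.round(v,3) for k,v in s.items()}, grip_depth)
for n in ['scene','side','wrist']:
    save(n+'0',camera(n)); c=calibration(n);R,t=RT(c);print(n,c['fx'],c['k1'],-R.T@t)
E
```

```text
pics
{'time': np.float64(0.0), 'joint_positions': array([ 1.420e+00,  3.860e-01,  7.000e-03, -1.000e-03, -1.194e+00,
       -2.590e-01]), 'joint_velocities': array([-0.   ,  0.001, -0.001, -0.001, -0.   , -0.   ]), 'joint_efforts': array([ 0.000e+00, -3.923e+01,  1.884e+01,  4.186e+00, -5.000e-03,
       -0.000e+00]), 'tool_pos': array([0.249, 0.573, 0.206]), 'eef_rot': array([ 3.139, -0.   , -0.41 ]), 'force': array([ 0.687,  0.055, -0.613]), 'torque': array([-0.031,  0.012, -0.041]), 'opening': np.float64(0.085)} -0.0187
scene 390.30564820645503 -0.010374062402227498 [1.19637285 0.02561875 1.12551779]
side 519.9697991116358 0.05933724075232279 [-0.03458035 -0.77090349  1.15610317]
wrist 342.6869562675478 -0.02036981506538378 [0.31557857 0.5447417  0.37284989]
```

View pics/scene0.png

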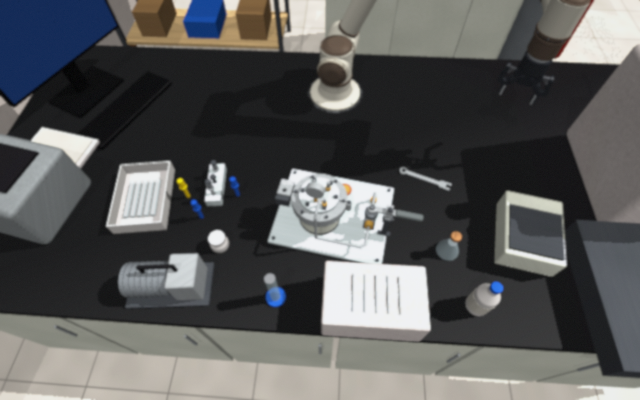

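View pics/side0.png

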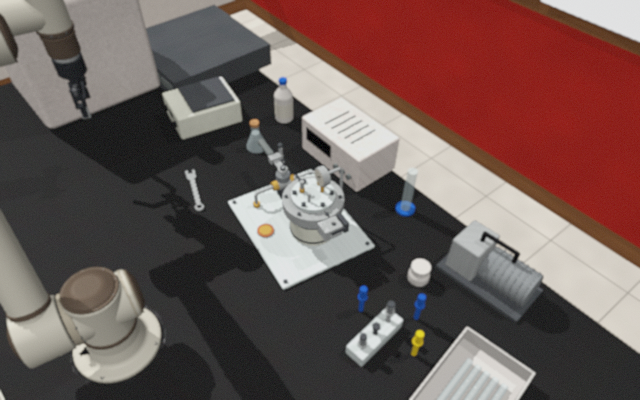

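View pics/wrist0.png

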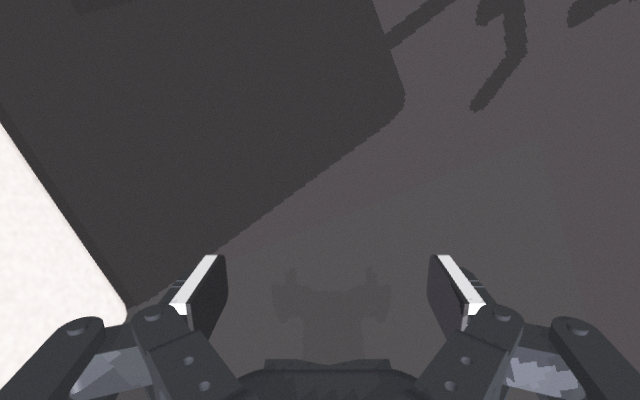

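The scene view has the test stand around (335,215), the pin stand at (215,185) and the blue and yellow look-alikes beside it. In the side view the pin stand is at (375,335) with the valve near (285,170). Next I run the networks and crop in.

```bash
python3 - <<'E'
from h import *
for n in ['scene','side']:
    im=camera(n)
    for q in ['test_stand','lock_pin','pin_stand','short_pin','hex_bolt','safety_catch','catch_ball','purge_lever','lever_grip','burst_disc']:
        print(n,q,[(round(d['p'],2),[round(float(v),1) for v in d['bbox']],int(d['pixels'].sum())) for d in outline_of(n,q)[:4]])
    if n=='scene': a=im[150:270,170:450]; b=im[150:220,180:250]
    else: a=im[130:290,220:380]; b=im[280:370,330:440]
    save(n+'_a',cv2.resize(a,None,fx=800/a.shape[1] if n=='scene' else 3.7,fy=800/a.shape[1] if n=='scene' else 3.7,interpolation=cv2.INTER_CUBIC))
    save(n+'_b',cv2.resize(b,None,fx=6,fy=6,interpolation=cv2.INTER_CUBIC))
print(read_state()['time'])
E
```

```text
scene test_stand [(0.58, [346.9, 216.2, 151.6, 95.8], 8769)]
scene lock_pin [(0.7, [393.3, 212.6, 54.8, 11.2], 352), (0.62, [234.2, 186.6, 4.2, 16.2], 74), (0.61, [198.9, 208.3, 10.6, 13.2], 84)]
scene pin_stand [(0.59, [217.3, 182.2, 25.0, 41.2], 531)]
scene short_pin []
scene hex_bolt [(0.55, [209.7, 185.8, 9.8, 15.4], 81), (0.37, [214.6, 177.8, 6.7, 10.7], 41)]
scene safety_catch [(0.71, [395.2, 212.4, 52.5, 18.6], 298), (0.63, [390.6, 212.1, 11.3, 9.7], 106)]
scene catch_ball [(0.58, [391.2, 212.5, 15.4, 18.0], 116), (0.31, [395.1, 213.4, 55.8, 18.3], 351)]
scene purge_lever [(0.67, [395.7, 211.2, 59.4, 15.5], 331)]
scene lever_grip [(0.56, [395.5, 212.0, 52.0, 15.8], 346)]
scene burst_disc [(0.51, [349.2, 189.0, 10.2, 11.2], 72)]
side test_stand [(0.88, [302.6, 213.4, 144.3, 150.6], 10396)]
side lock_pin [(0.69, [417.9, 345.2, 12.1, 23.5], 161), (0.56, [362.5, 298.9, 7.3, 27.1], 186), (0.54, [421.8, 306.2, 14.5, 22.8], 200), (0.49, [388.6, 311.2, 10.5, 21.9], 157)]
side pin_stand [(0.59, [374.6, 339.3, 55.7, 54.2], 1101), (0.56, [273.7, 156.4, 30.2, 32.2], 106), (0.46, [254.7, 138.1, 17.3, 34.7], 368), (0.23, [362.1, 341.6, 8.2, 12.5], 141)]
side short_pin [(0.49, [419.1, 273.4, 25.8, 24.9], 513), (0.31, [373.6, 339.6, 59.0, 56.1], 1186)]
side hex_bolt [(0.38, [301.6, 212.4, 144.6, 150.5], 10254)]
side safety_catch [(0.42, [274.6, 153.8, 16.7, 23.1], 161)]
side catch_ball [(0.6, [276.1, 154.2, 12.0, 12.6], 88)]
side purge_lever [(0.54, [273.7, 156.8, 31.0, 36.5], 245)]
side lever_grip [(0.76, [274.0, 156.9, 32.6, 31.9], 250)]
side burst_disc [(0.77, [264.9, 230.3, 20.4, 14.0], 177)]
1.25
```

View pics/scene_a.png

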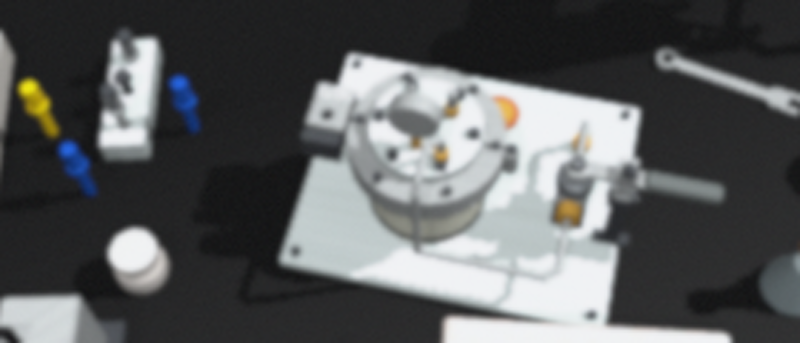

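View pics/scene_b.png

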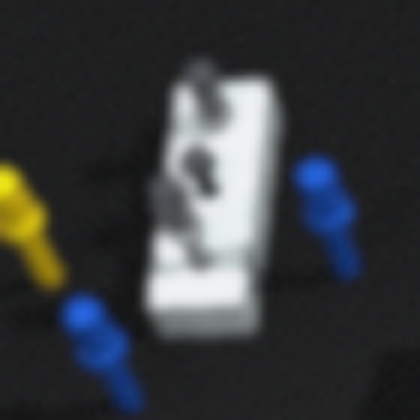

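View pics/side_a.png

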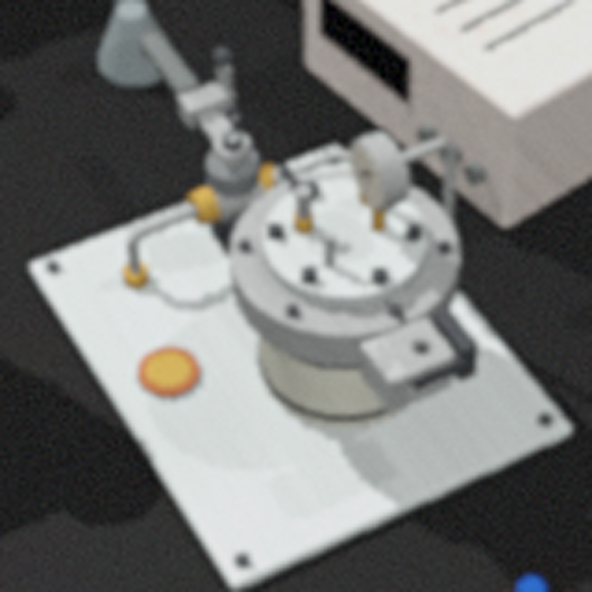

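View pics/side_b.png

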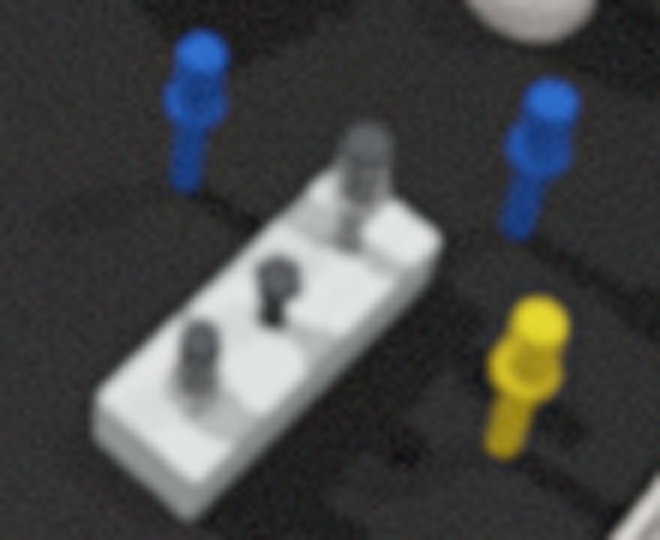

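Side view: the lock pin is the tall grey one in the far socket, its knob top near (391,304), and the fork hole is at about (334,224). Scene view: the knob top is near (208,182) and the hole near (285,189). Measuring these now.

```bash
python3 - <<'E'
from h import *
cs=calibration('scene');cd=calibration('side')
S=lambda u,v:(170+u/2.857-.5,150+v/2.857-.5); D=lambda u,v:(220+u/3.7-.5,130+v/3.7-.5)
A=np.array([onz(cs,S(*p),.01) for p in [(357,63),(626,114),(591,315),(295,251)]])
B=np.array([onz(cd,D(*p),.01) for p in [(242,560),(54,267),(546,419)]])
print('scene screws\n',A.round(4),'\nside\n',B.round(4))
# order: scene 0: near-right(-x,-y),1: near-left(-x,+y),2 far-left,3 far-right
M=A.mean(0);d=(A[1]+A[2]-A[0]-A[3]);yaw=np.arctan2(-d[0],d[1]);d2=A[2]+A[3]-A[0]-A[1];print('scene',M,yaw,np.arctan2(d2[1],d2[0]),np.linalg.norm(d)/2,np.linalg.norm(d2)/2)
M2=(B[1]+B[2])/2;d=B[1]-B[0];d2=B[2]-B[0];print('side',M2,np.arctan2(-d[0],d[1]),np.arctan2(d2[1],d2[0]),np.linalg.norm(d),np.linalg.norm(d2))
def loc(M,y,x,yy,z): return np.array([M[0]+np.cos(y)*x-np.sin(y)*yy,M[1]+np.sin(y)*x+np.cos(y)*yy,z])
h1=onz(cs,S(330,113),.14);h2=onz(cd,D(421,347),.14)
print('hole',h1,h2,tri([ray(cs,S(330,113)),ray(cd,D(421,347))]))
for m,y in((M,yaw),(M2,np.arctan2(d2[1],d2[0]))):
  print('pred hole',loc(m,y,.04,-.168,.14),'stem',loc(m,y,.03,.1,.115),'ball',loc(m,y,.05,.15,.161))
P=lambda u,v:(180+u/6-.5,150+v/6-.5);Q=lambda u,v:(330+u/6-.5,280+v/6-.5)
print('knobtop',onz(cs,P(165,183),.107),onz(cd,Q(367,138),.107),tri([ray(cs,P(165,183)),ray(cd,Q(367,138))]))
print('short',tri([ray(cs,P(200,72)),ray(cd,Q(201,334))]))
print('ball',tri([ray(cs,(391,212.5)),ray(cd,(276,154))]))
E
```

```text
scene screws
 [[ 0.4101 -0.121   0.01  ]
 [ 0.4648  0.2056  0.01  ]
 [ 0.7233  0.1611  0.01  ]
 [ 0.6679 -0.1643  0.01  ]] 
side
 [[ 0.4143 -0.1197  0.01  ]
 [ 0.4701  0.2054  0.01  ]
 [ 0.6721 -0.1633  0.01  ]]
scene [0.56654005 0.02037692 0.01      ] -0.16726228938364052 -0.16849315326925715 0.33064420587568705 0.26185926317798547
side [0.57112774 0.02105889 0.01      ] -0.16997302593132496 -0.16751081848680974 0.3299416766137623 0.2614459171155148
hole [ 0.5676785  -0.12591552  0.14      ] [ 0.56858401 -0.13047336  0.14      ] (array([ 0.56837873, -0.12776247,  0.13891261]), [np.float64(0.0021180788630887166), np.float64(0.0021180788630885167)])
pred hole [ 0.57801259 -0.15193785  0.14      ] stem [0.61276972 0.11398684 0.115     ] ball [0.64081478 0.15995938 0.161     ]
pred hole [ 0.58255746 -0.15125873  0.14      ] stem [0.61738067 0.11465732 0.115     ] ball [0.64543716 0.16062289 0.161     ]
knobtop [ 0.52762933 -0.38171871  0.107     ] [ 0.53166522 -0.37979853  0.107     ] (array([ 0.52983255, -0.38071415,  0.1101115 ]), [np.float64(0.0002883504424732869), np.float64(0.0002883504424732831)])
short (array([ 0.43478932, -0.3902145 ,  0.07946449]), [np.float64(0.0009066004480714154), np.float64(0.000906600448071418)])
ball (array([0.62235208, 0.19075994, 0.12665989]), [np.float64(0.000863824914121448), np.float64(0.0008638249141213837)])
```

Request:
arm_command(motion=[[2.2, -4.2, 3.5, -0.09], [2.2, -4.2, 3.5, -0.09], [2.2, -4.2, 3.5, -0.09], [2.2, -4.2, 3.5, -0.09], [2.2, -4.2, 3.5, -0.09]], fingers=0)

```text
time: 1.88
tool_pos: [0.3594, 0.3616, 0.3834]
eef_rot: [-3.141, 0.0, -0.862]
force: [0.1, 0.7, -0.9]
opening: 0.0854
```

Request:
arm_command(motion=[[2.2, -4.5, 0.5, -0.09], [2.2, -4.5, 0.5, -0.09], [2.2, -4.5, 0.5, -0.09], [2.2, -4.5, 0.5, -0.09], [2.2, -4.5, 0.5, -0.09]])

```text
time: 2.5
tool_pos: [0.4693, 0.1367, 0.4074]
eef_rot: [-3.141, 0.0, -1.313]
force: [1.2, 0.9, 1.0]
opening: 0.0853
```

Request:
arm_command(motion=[[2.2, -4.5, 0, -0.09], [2.2, -4.5, 0, -0.09], [2.2, -4.5, 0, -0.09], [2.2, -4.5, 0, -0.09], [2.2, -4.5, 0, -0.07]])

```text
time: 3.12
tool_pos: [0.5795, -0.0883, 0.407]
eef_rot: [-3.141, 0.0, -1.742]
force: [-0.2, 0.2, -0.2]
opening: 0.0854
```

```bash
python3 - <<'E'
from h import *
c=calibration('wrist');im=camera('wrist');R,t=RT(c);print(-R.T@t,R[2])
M=np.array([.569,.0207]);y=-.168
for n,p in dict(hole=(.04,-.168,.14),ctr=(.04,-.06,.14)).items():
    X=[M[0]+np.cos(y)*p[0]-np.sin(y)*p[1],M[1]+np.sin(y)*p[0]+np.cos(y)*p[1],p[2]]
    u=proj(c,X)[0];print(n,X,u);cv2.circle(im,tuple(int(v) for v in u),5,(255,0,0),1)
save('w1',im)
E
```

```text
[ 0.56606    -0.15986637  0.5738033 ] [ 0.04904902  0.285375   -0.95716002]
hole [np.float64(0.5803454248714353), np.float64(-0.15162318861513274), 0.14] [316.46370898 101.62446552]
ctr [np.float64(0.5984041958595673), np.float64(-0.045143703312102657), 0.14] [317.46353107 186.85962997]
```

View pics/w1.png

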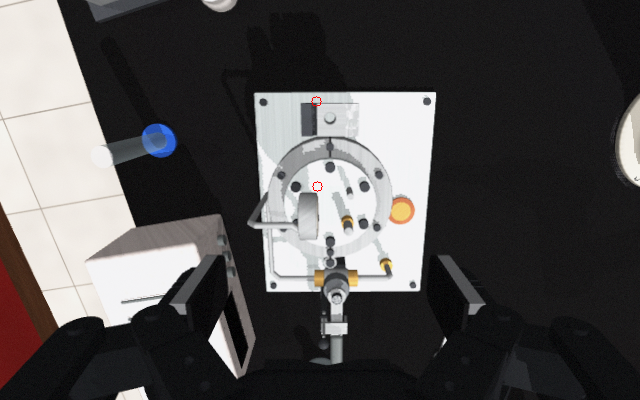

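The circles from the plate-screw estimate miss by about 20 mm: the ring centre shows at (330,200) and the fork block's dot at (330,118). So the features themselves have to set the frame, not the plate outline. Zooming in on them.

```bash
python3 - <<'E'
from h import *
im=camera('wrist');a=im[85:325,230:430]
save('w1z',cv2.resize(im[95:175,270:390],None,fx=6,fy=6,interpolation=cv2.INTER_CUBIC))
save('w1y',cv2.resize(im[250:370,260:420],None,fx=5,fy=5,interpolation=cv2.INTER_CUBIC))
E
```

```text
(no output)
```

View pics/w1z.png

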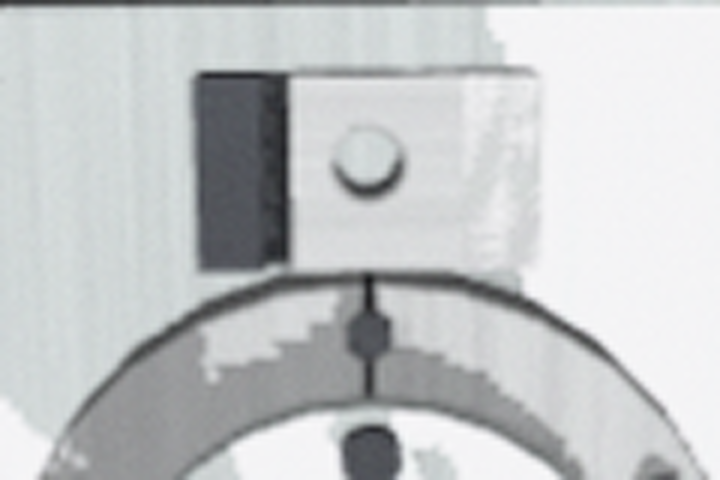

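View pics/w1y.png

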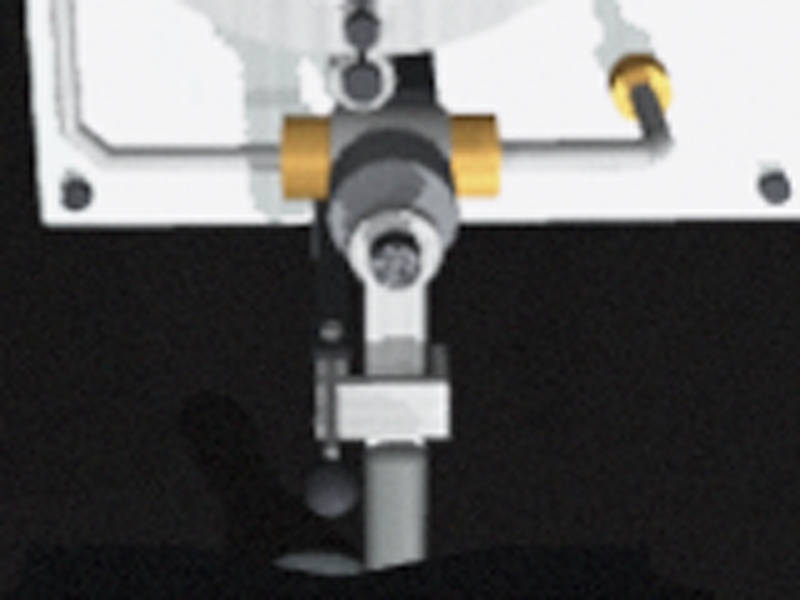

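```bash
python3 - <<'E'
from h import *
s=read_state();c=calibration('wrist');cs=calibration('scene');cd=calibration('side')
Z=lambda u,v:(270+u/6-.5,95+v/6-.5);Y=lambda u,v:(260+u/5-.5,250+v/5-.5)
S=lambda u,v:(170+u/2.857-.5,150+v/2.857-.5); D=lambda u,v:(220+u/3.7-.5,130+v/3.7-.5)
print('hole w',onz(c,Z(368,161),.14),tri([ray(c,Z(368,161)),ray(cs,S(330,113)),ray(cd,D(421,347))]))
print('ball w',onz(c,Y(331,488),.161),onz(cs,(391,212.5),.161),onz(cd,(276,154),.161))
print('ball scene crop', tri([ray(c,Y(331,488)),ray(cs,S(628,172)),ray(cd,D(222,54))]))
print('stem w',onz(c,Y(396,255),.125),tri([ray(c,Y(396,255)),ray(cs,S(577,170)),ray(cd,D(233,143))]))
for p in [(76,193),(774,185)]: print('screw',onz(c,Y(*p),.012))
print('edges fork',onz(c,Z(290,170),.14),onz(c,Z(540,170),.14),onz(c,Z(370,72),.14),onz(c,Z(370,270),.14))
E
```

```text
hole w [ 0.56674725 -0.12756222  0.14      ] (array([ 0.56773129, -0.12771551,  0.13882876]), [np.float64(0.0010146194914774345), np.float64(0.0017934105788387745), np.float64(0.0025305087264994508)])
ball w [0.62890106 0.18539659 0.161     ] [0.64148368 0.18578261 0.161     ] [0.60062754 0.15771819 0.161     ]
ball scene crop (array([0.63130965, 0.18238636, 0.16326512]), [np.float64(0.0029352696733664575), np.float64(0.0026070379529966156), np.float64(0.0014190036938023498)])
stem w [0.60019923 0.13560347 0.125     ] (array([0.60455732, 0.13742766, 0.11744371]), [np.float64(0.004722363805914241), np.float64(0.003470064143598465), np.float64(0.001563220830358849)])
screw [0.721407   0.16360825 0.012     ]
screw [0.46517041 0.20617796 0.012     ]
edges fork [ 0.58290557 -0.12857455  0.14      ] [ 0.53209303 -0.11958709  0.14      ] [ 0.56330017 -0.14503014  0.14      ] [ 0.57016371 -0.10544205  0.14      ]
```

Request:
arm_command(motion=[[-1, -5.6, 0, 0], [-1, -5.6, -2.2, 0], [-1, -5.6, -2.2, 0], [-1, -5.6, -2.2, 0], [-1, -5.6, -2.2, 0]])

```text
time: 3.85
tool_pos: [0.5286, -0.3679, 0.3186]
eef_rot: [-3.141, -0.0, -1.739]
force: [1.3, 0.2, 0.2]
opening: 0.0853
```

Request:
arm_command(motion=[[0, 0, -5.0, 0], [0, 0, 0, 0]])

```text
time: 4.1
tool_pos: [0.5265, -0.3658, 0.2642]
eef_rot: [3.132, 0.003, -1.741]
force: [0.7, 0.0, 0.2]
opening: 0.0855
```

```bash
python3 - <<'E'
from h import *
s=read_state();print(s['tool_pos'],s['eef_rot'])
c=calibration('wrist');im=camera('wrist')
for X in [(.5295,-.3805,.107),(.5295,-.3805,.032)]: print(proj(c,X))
print([(round(d['p'],2),np.round(d['bbox'],1)) for d in outline_of('wrist','lock_pin')])
save('w2',im)
E
```

```text
[ 0.52651224 -0.36575138  0.26424096] [ 3.13162459  0.00328886 -1.7408169 ]
[[318.4024983  156.22014963]]
[[319.25864173 144.54732346]]
[(0.94, array([245.5, 135.4,  32.8,  18.3])), (0.84, array([344.8, 209.6,  19.4,  38.3])), (0.7, array([305.4,  55.4,  21.4,  25.1])), (0.61, array([321.1, 154.3,  24.2,  22.8])), (0.34, array([358.8, 131.2, 135.4,  74.5]))]
```

View pics/w2.png

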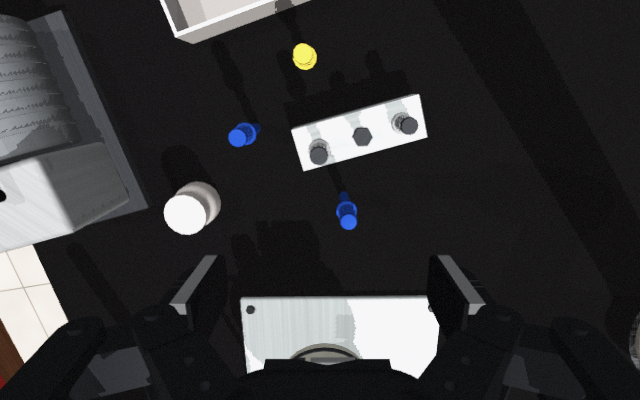

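Left-to-right in the stand: the lock pin at (318,154), the hex bolt at (362,136), the short pin at (408,125). The tall pin's projected position (318,156) agrees. Refining the centre.

```bash
python3 - <<'E'
from h import *
c=calibration('wrist');im=camera('wrist');save('w2z',cv2.resize(im[125:185,290:350],None,fx=9,fy=9,interpolation=cv2.INTER_CUBIC))
d=[d for d in outline_of('wrist','lock_pin') if abs(d['bbox'][0]-320)<8]
print(d and d[0]['bbox'])
for uv in [(318,154.5),(318.5,155.5),(321,154.3)]: print(onz(c,uv,.107))
print(read_state()['tool_pos'],read_state()['eef_rot'])
E
```

```text
[]
[ 0.53479156 -0.38323231  0.107     ]
[ 0.53448283 -0.38218545  0.107     ]
[ 0.53188269 -0.38293848  0.107     ]
[ 0.53058229 -0.36670761  0.27226   ] [-3.13642358e+00 -2.10269852e-03 -1.73807545e+00]
```

View pics/w2z.png

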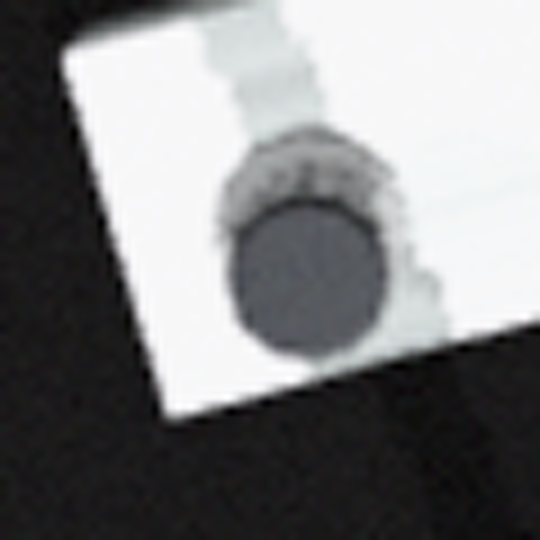

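```bash
python3 - <<'E'
from h import *
c=calibration('wrist');im=camera('wrist')
a=im[125:185,290:350].astype(float)
g=cv2.cvtColor(im,cv2.COLOR_RGB2GRAY)[125:185,290:350]
m=((g>60)&(g<120)).astype(np.uint8);n,l,st,ct=cv2.connectedComponentsWithStats(cv2.morphologyEx(m,cv2.MORPH_OPEN,np.ones((5,5),np.uint8)))
for i in range(1,n): print(st[i],ct[i]+[290,125],onz(c,ct[i]+[290,125],.107))
s=read_state();print(s['tool_pos'],s['eef_rot'],np.abs(s['joint_velocities']).max())
save('w2y',cv2.resize(im[125:185,290:350],None,fx=9,fy=9,interpolation=cv2.INTER_CUBIC))
E
```

```text
[ 28  23  16  16 224] [325.28571429 155.08928571] [ 0.52942271 -0.38126073  0.107     ]
[ 0.53048492 -0.36658456  0.2721538 ] [-3.13639240e+00 -1.77980587e-03 -1.73817737e+00] 0.012385634110082375
```

View pics/w2y.png

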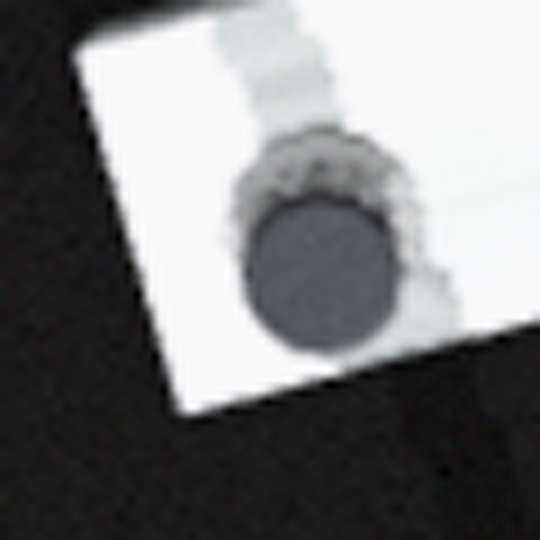

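Request:
arm_command(motion=[[-0.1, -1.5, -4, 0], [0, 0, -4, 0], [0, 0, -4, 0], [0, 0, -2, 0], [0, 0, 0, 0]])

```text
time: 4.97
tool_pos: [0.5283, -0.3812, 0.1288]
eef_rot: [3.141, 0.0, -1.739]
force: [-0.8, -1.0, 0.2]
opening: 0.0851
```

Request:
arm_command(motion=[[0, 0, 0, 0], [0, 0, 0, 0]])

```text
time: 5.22
tool_pos: [0.5291, -0.3821, 0.131]
eef_rot: [-3.138, -0.001, -1.739]
force: [0.3, -0.2, 0.4]
opening: 0.0852
```

Request:
arm_command(motion=[[0, 0.1, -2.7, 0], [0, 0, -2.6, 0], [0, 0, 0, 0], [0, 0, 0, 0]])

```text
time: 5.72
tool_pos: [0.529, -0.3814, 0.0776]
eef_rot: [-3.139, -0.001, -1.739]
force: [0.6, 0.4, -0.3]
opening: 0.0852
```

```bash
python3 - <<'E'
from h import *
s=read_state();print(s['tool_pos'],s['eef_rot'])
im=camera('wrist');save('w3',im)
E
```

```text
[ 0.52898623 -0.38139918  0.07762784] [-3.13905144e+00 -1.20677806e-03 -1.73938365e+00]
```

View pics/w3.png

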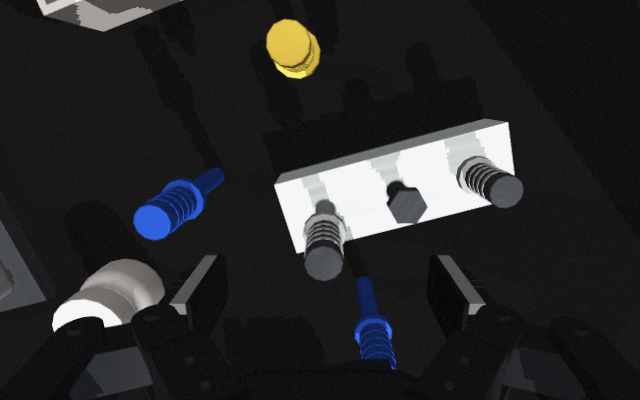

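```bash
python3 - <<'E'
from h import *
s=read_state();c=calibration('wrist');x,y,_=s['tool_pos']
for z in (.0776,.09,.0963,.107): print(z,proj(c,(x,y,z)))
d=np.array([np.sin(-1.739),-np.cos(-1.739)]);e=np.array([np.cos(-1.739),np.sin(-1.739)])
for k in(-1,1):
  for l in (-.011,.011):
   p=np.array([x,y])+d*k*.0425+e*l; print(k,l,proj(c,(*p,.09)))
E
```

```text
0.0776 [[324.94316339 236.4253643 ]]
0.09 [[324.74225672 246.49324986]]
0.0963 [[324.62903537 252.16797372]]
0.107 [[324.41639015 262.8277324 ]]
-1 -0.011 [[240.46216825 266.33204339]]
-1 0.011 [[237.08204335 225.63263473]]
1 -0.011 [[409.24140918 266.46536264]]
1 0.011 [[412.42127941 225.71611233]]
```

Request:
arm_command(motion=[[0, 0, 0, 0], [0, 0, 0, 0], [0, 0, 0, 0], [0, 0, 0, 0]], fingers=255)

```text
time: 6.28
tool_pos: [0.5281, -0.3809, 0.0762]
eef_rot: [-3.141, -0.0, -1.74]
force: [-0.4, -0.2, 1.1]
opening: 0.0142
```

```bash
python3 - <<'E'
from h import *
s=read_state();print(s['tool_pos'],s['eef_rot'],s['force'],s['torque'],s['opening'])
im=camera('wrist');save('w4',im)
E
```

```text
[ 0.52813872 -0.38089347  0.0761876 ] [-3.14121495e+00 -3.32562340e-04 -1.73960891e+00] [-0.37618547 -0.21859614  1.09473009] [ 0.01819668 -0.0885792   0.03296392] 0.014197377876802541
```

View pics/w4.png

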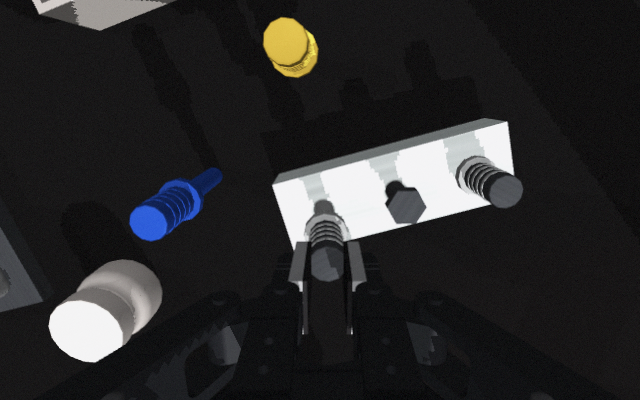

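Request:
arm_command(motion=[[0, 0, 0, 0], [0, 0, 0.5, 0], [0, 0, 0.5, 0], [0, 0, 1, 0]])

```text
time: 6.82
tool_pos: [0.5276, -0.3805, 0.0958]
eef_rot: [3.14, 0.0, -1.74]
force: [-0.1, 0.1, -0.3]
opening: 0.0136
```

Request:
arm_command(motion=[[0, 0, 2, 0], [0, 0, 4, 0], [0, 0, 4, 0], [0, 0, 4, 0], [0, 0, 0, 0]])

```text
time: 7.45
tool_pos: [0.5295, -0.3819, 0.2413]
eef_rot: [-3.133, -0.003, -1.739]
force: [-0.6, 2.2, -0.5]
opening: 0.014
```

```bash
python3 - <<'E'
from h import *
s=read_state();print(s['tool_pos'],s['eef_rot'],s['force'],s['torque'],s['opening'])
im=camera('wrist');save('w5',im)
im=camera('side');save('s5',cv2.resize(im[240:380,330:470],None,fx=4,fy=4,interpolation=cv2.INTER_CUBIC))
im=camera('scene');save('c5',cv2.resize(im[100:240,150:290],None,fx=4,fy=4,interpolation=cv2.INTER_CUBIC))
E
```

```text
[ 0.52949234 -0.38185089  0.24126326] [-3.13300591 -0.0031493  -1.73948564] [-0.64598884  2.15728424 -0.49496292] [ 0.00237668  0.00400431 -0.03278383] 0.013979973263485256
```

View pics/w5.png

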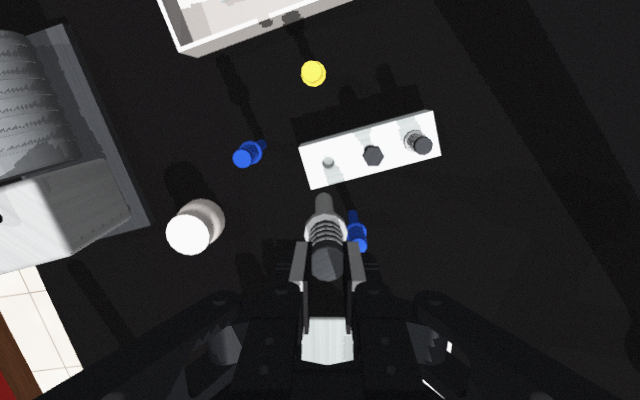

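View pics/s5.png

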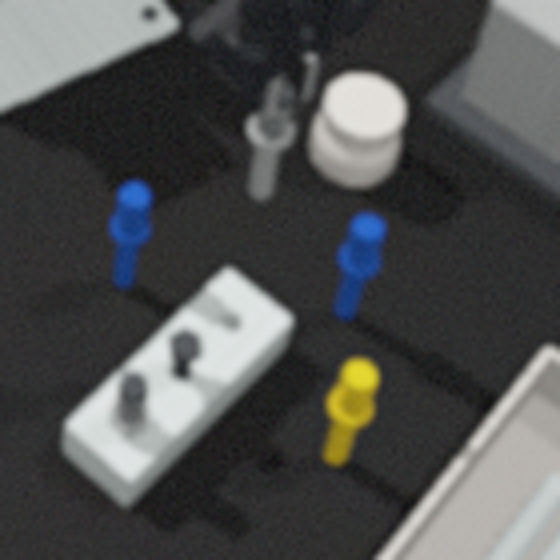

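View pics/c5.png

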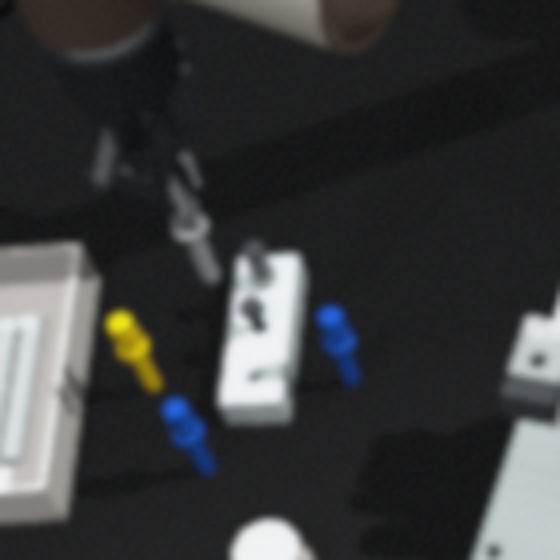

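The pin is lifted and the other two pins stayed put; its foot shows at (323,197) in the wrist view. Carrying it over the fork hole, with the foot about 3 cm above it.

Request:
arm_command(motion=[[0.8, 5, 0, 0], [0.8, 5, 0, 0], [0.8, 5, 0, 0], [0.8, 5, 0, 0], [0.7, 4, 0, 0]])

```text
time: 8.22
tool_pos: [0.5661, -0.1388, 0.2343]
eef_rot: [3.138, -0.0, -1.739]
force: [1.0, -0.3, -1.3]
opening: 0.0136
```

Request:
arm_command(motion=[[0, 1.3, 0, 0], [0, 0, 0, 0], [0, 0, 0, 0], [0, 0, 0, 0], [0, 0, 0, 0]])

```text
time: 8.85
tool_pos: [0.5668, -0.1286, 0.2358]
eef_rot: [3.141, -0.0, -1.741]
force: [0.1, -0.8, -1.5]
opening: 0.0141
```

```bash
python3 - <<'E'
from h import *
s=read_state();print(s['tool_pos'],s['eef_rot'],s['force'],s['opening'],np.abs(s['joint_velocities']).max())
im=camera('wrist');save('w6',im);save('w6z',cv2.resize(im[150:290,250:400],None,fx=5,fy=4*1.25,interpolation=cv2.INTER_CUBIC)[:600])
c=calibration('wrist');print(proj(c,(*s['tool_pos'][:2],s['tool_pos'][2]-.069)),proj(c,(.567,-.1277,.14)))
E
```

```text
[ 0.56682241 -0.12861534  0.23583949] [ 3.14146678e+00 -7.55615608e-05 -1.74114914e+00] [ 0.05603837 -0.82400074 -1.50178482] 0.014102891855908828 0.00551258937409701
[[325.39836724 197.79822976]] [[325.49406126 188.99739005]]
```

View pics/w6.png

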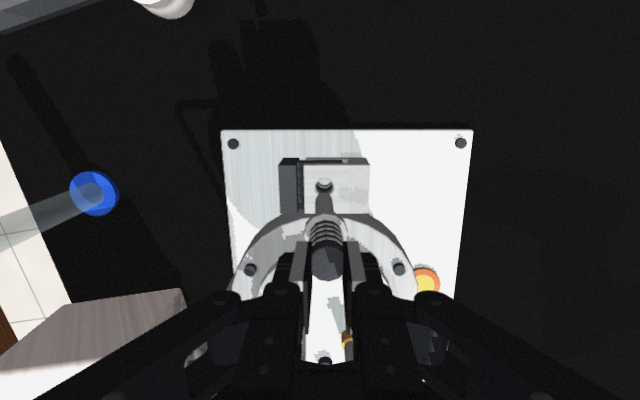

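View pics/w6z.png

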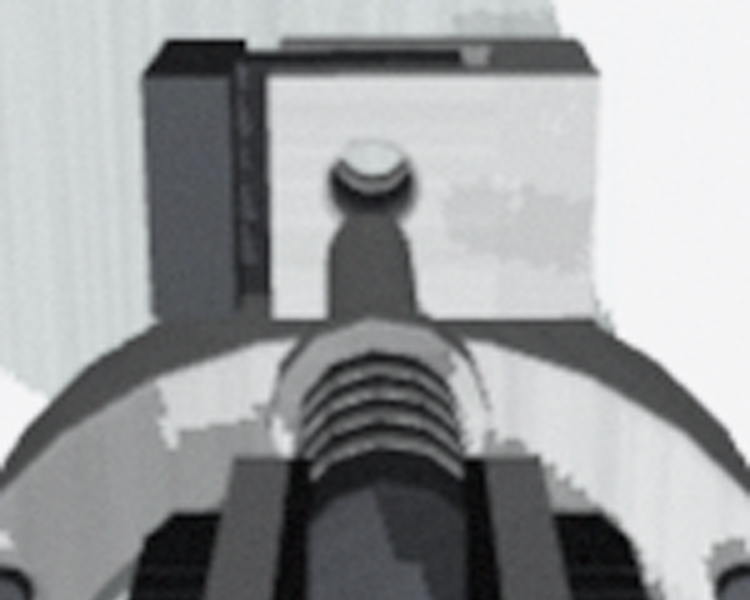

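Request:
arm_command(motion=[[0, -0.3, -1.2, 0], [0, 0, -1.0, 0], [0, 0, 0, 0], [0, 0, 0, 0]])

```text
time: 9.4
tool_pos: [0.5671, -0.1308, 0.2139]
eef_rot: [-3.142, -0.0, -1.74]
force: [0.4, -0.0, -1.0]
opening: 0.0138
```

```bash
python3 - <<'E'
from h import *
s=read_state();print(s['tool_pos'],s['eef_rot'],s['force'],s['opening'],np.abs(s['joint_velocities']).max())
im=camera('wrist');save('w7z',cv2.resize(im[150:250,275:385],None,fx=7,fy=6,interpolation=cv2.INTER_CUBIC)[:600])
c=calibration('wrist')
for q in [(*s['tool_pos'][:2],s['tool_pos'][2]-.069),(.567,-.1277,.14)]:
  u=proj(c,q)[0];print(u,(u[0]-274.5)*7,(u[1]-149.5)*6)
im=camera('side');save('s7',cv2.resize(im[170:270,280:400],None,fx=6,fy=6,interpolation=cv2.INTER_CUBIC))
im=camera('scene');save('c7',cv2.resize(im[130:230,230:350],None,fx=6,fy=6,interpolation=cv2.INTER_CUBIC))
E
```

```text
[ 0.56713068 -0.13078433  0.21389259] [-3.14153786e+00 -2.75616852e-04 -1.73953850e+00] [ 0.4239505  -0.00503293 -1.03630373] 0.013842851568527857 0.008484606431367883
[325.6156177  197.85034824] 357.8093238938888 290.10208944114095
[326.52203836 199.81208132] 364.1542685356958 301.87248789838736
```

View pics/w7z.png

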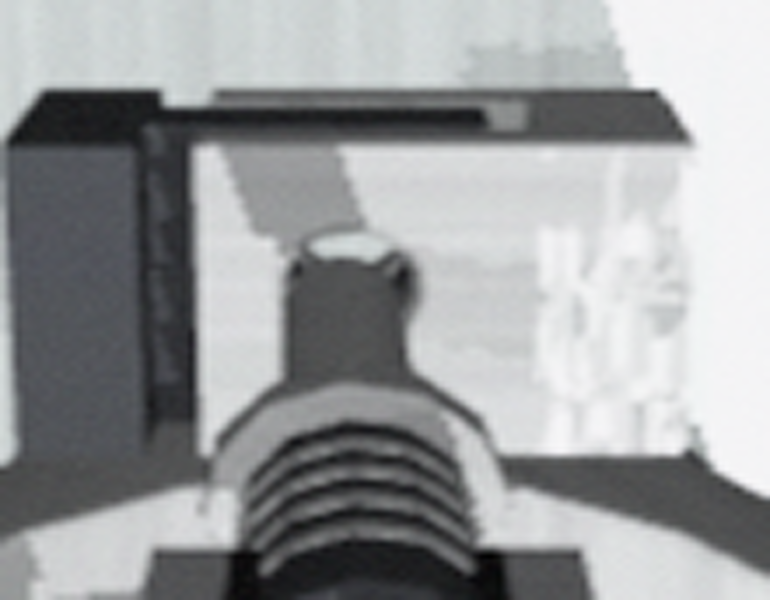

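View pics/s7.png

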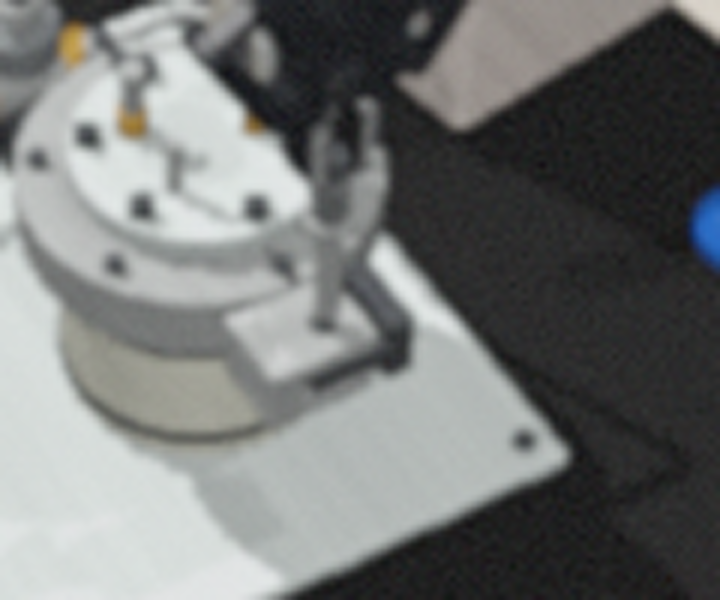

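View pics/c7.png

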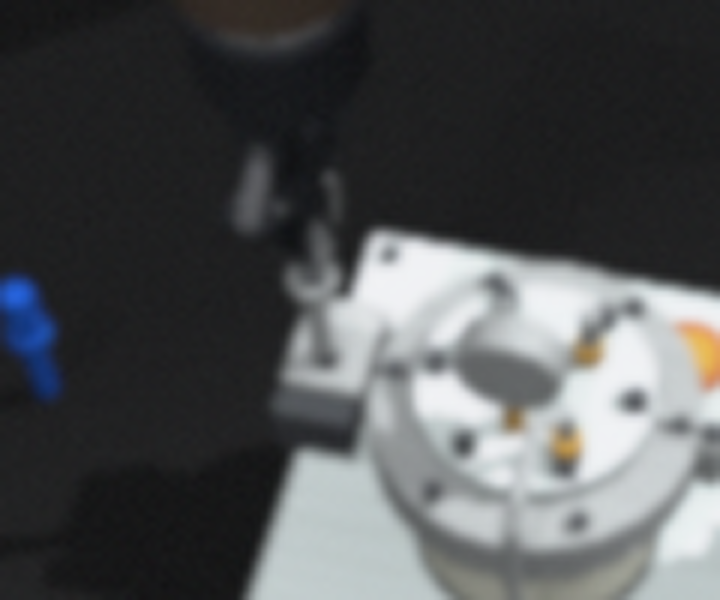

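The pin foot at crop x≈346 is about 0.7 mm left of the hole centre at x≈354, and fore-aft looks within half a millimetre. Nudging towards -x and easing down.

Request:
arm_command(motion=[[-0.07, 0, 0, 0], [0, 0, -0.3, 0], [0, 0, -0.3, 0], [0, 0, -0.3, 0], [0, 0, 0, 0]])

```text
time: 10.18
tool_pos: [0.5661, -0.1308, 0.2045]
eef_rot: [3.141, -0.0, -1.74]
force: [-0.0, 0.4, -1.7]
opening: 0.0139
```

Request:
arm_command(motion=[[0, 0, -0.4, 0], [0, 0, -0.4, 0], [0, 0, -0.4, 0], [0, 0, 0, 0]])

```text
time: 10.68
tool_pos: [0.5661, -0.1307, 0.1924]
eef_rot: [3.141, -0.0, -1.74]
force: [-1.3, -0.1, -1.2]
opening: 0.0138
```

Request:
arm_command(motion=[[0, 0, -0.7, 0], [0, 0, -0.7, 0], [0, 0, -0.7, 0], [0, 0, 0, 0]])

```text
time: 11.18
tool_pos: [0.5663, -0.1307, 0.1711]
eef_rot: [3.141, -0.0, -1.74]
force: [1.2, -0.4, -2.2]
opening: 0.0138
```

Request:
arm_command(motion=[[0, 0, -0.6, 0], [0, 0, -0.6, 0], [0, 0, -0.4, 0], [0, 0, 0, 0]])

```text
time: 11.68
tool_pos: [0.5666, -0.1307, 0.1556]
eef_rot: [-3.141, 0.0, -1.74]
force: [1.2, -0.0, -2.3]
opening: 0.0138
```

Request:
arm_command(motion=[[0, 0, -0.3, 0], [0, 0, -0.3, 0], [0, 0, 0, 0]])

```text
time: 12.05
tool_pos: [0.5667, -0.1307, 0.1499]
eef_rot: [-3.141, 0.0, -1.74]
force: [3.8, -1.1, -1.5]
opening: 0.0137
```

```bash
python3 - <<'E'
from h import *
s=read_state();print(s['tool_pos'],s['force'],s['torque'])
im=camera('wrist');save('w8z',cv2.resize(im[150:300,250:400],None,fx=4,fy=4,interpolation=cv2.INTER_CUBIC)[:600])
E
```

```text
[ 0.56670384 -0.1307453   0.1499215 ] [ 3.77500102 -1.07653456 -1.50337412] [-0.16009218 -0.86447329  0.02627621]
```

View pics/w8z.png

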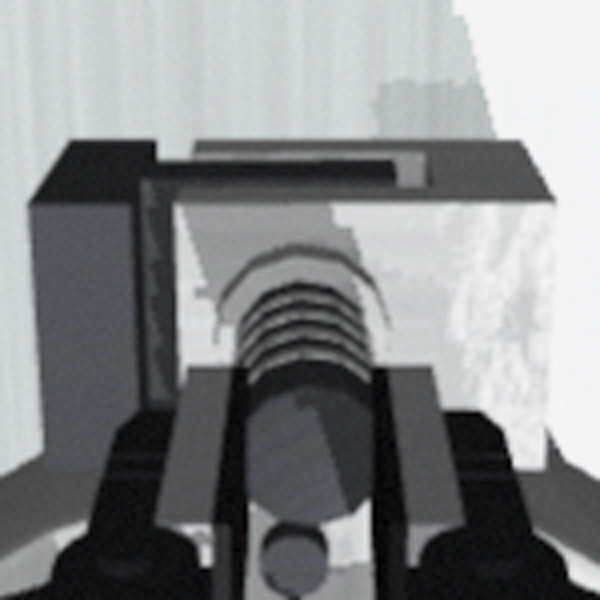

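Request:
arm_command(motion=[[0, 0, -0.15, 0], [0, 0, -0.1, 0], [0, 0, 0, 0]])

```text
time: 12.48
tool_pos: [0.5671, -0.131, 0.1496]
eef_rot: [-3.139, -0.001, -1.739]
force: [0.2, 0.2, 7.8]
opening: 0.014
```

Seated: z has stopped at 0.1496 with 8 N upward. Releasing.

Request:
arm_command(motion=[[0, 0, 0.1, 0], [0, 0, 0, 0], [0, 0, 0, 0], [0, 0, 0, 0]], fingers=0)

```text
time: 12.98
tool_pos: [0.5659, -0.1308, 0.148]
eef_rot: [3.141, -0.0, -1.74]
force: [-0.4, -0.3, -0.0]
opening: 0.0841
```

Request:
arm_command(motion=[[0, 0, 3, 0], [0, 0, 5, 0], [0, 0, 5, 0], [0, 0, 5, 0], [0, 0, 0, 0]])

```text
time: 13.6
tool_pos: [0.5681, -0.1312, 0.3335]
eef_rot: [-3.132, 0.001, -1.74]
force: [-0.4, -0.6, -0.4]
opening: 0.0852
```

```bash
python3 - <<'E'
from h import *
s=read_state();print(s['tool_pos'],s['force'],s['opening'])
im=camera('wrist');save('w9',im)
im=camera('side');save('s9',cv2.resize(im[140:260,230:390],None,fx=5,fy=5,interpolation=cv2.INTER_CUBIC))
E
```

```text
[ 0.56806729 -0.13115131  0.33352236] [-0.3565596  -0.59730926 -0.36111628] 0.08522106623540063
```

View pics/w9.png

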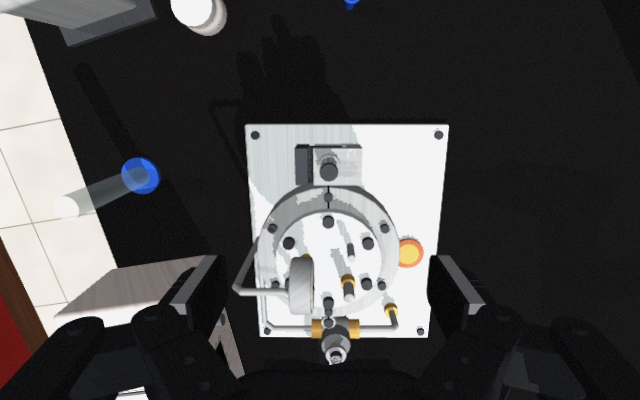

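View pics/s9.png

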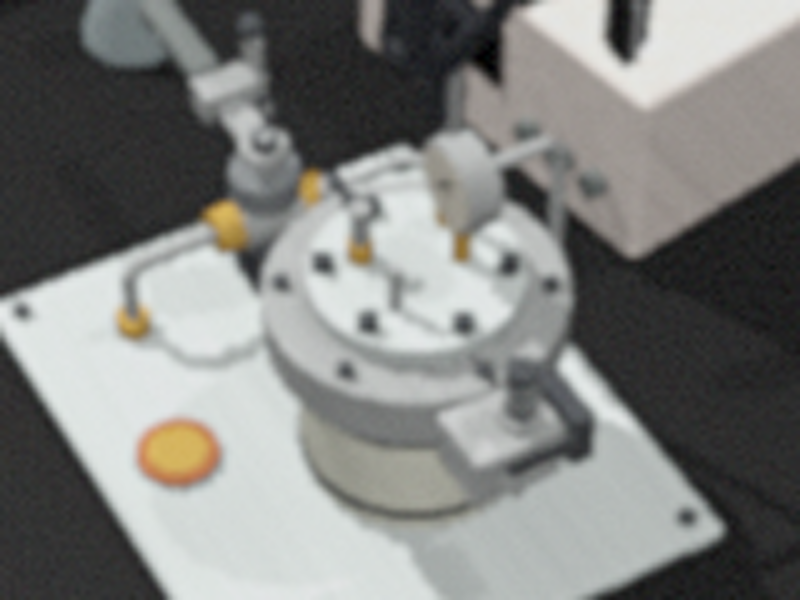

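The pin sits on the fork and has been released. Now close the fingers and go over to the robot's side of the catch ball, keeping above the gauge.

Request:
arm_command(motion=[[0.5, 6, 0, 0], [0.5, 6, 0, 0], [0.5, 6, 0, 0], [0.5, 6, 0, 0], [0.5, 6, 0, 0]], fingers=255)

```text
time: 14.32
tool_pos: [0.5905, 0.1709, 0.3263]
eef_rot: [3.138, -0.002, -1.74]
force: [1.8, 0.0, 0.7]
opening: -0.0001
```

Request:
arm_command(motion=[[0, 1.9, -3, 0], [0, 0, -3, 0], [0, 0, 0, 0], [0, 0, 0, 0], [0, 0, 0, 0]])

```text
time: 14.95
tool_pos: [0.592, 0.188, 0.2699]
eef_rot: [-3.139, 0.001, -1.74]
force: [0.3, -0.2, 0.6]
opening: -0.0001
```

```bash
python3 - <<'E'
from h import *
s=read_state();print(s['tool_pos'],s['eef_rot'],s['force'],s['opening'])
c=calibration('wrist');im=camera('wrist')
for q in [(.630,.182,.161),s['tool_pos'],(.601,.136,.125)]: print(proj(c,q))
save('w10',im)
E
```

```text
[0.59195986 0.18803075 0.26991869] [-3.13942577e+00  1.40885111e-03 -1.74032522e+00] [ 0.28569111 -0.18301049  0.62262237] -0.00012548467649113026
[[279.58493769 184.22497248]]
[[324.92883332 236.57321455]]
[[306.12461511 119.29947418]]
```

View pics/w10.png

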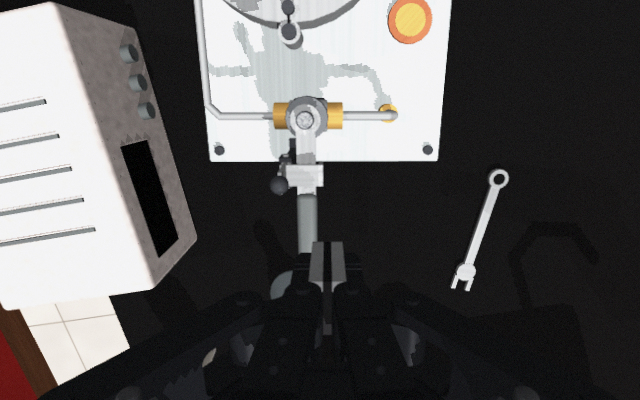

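```bash
python3 - <<'E'
from h import *
cs=calibration('scene');cd=calibration('side')
print(onz(cs,(447,249),.02),onz(cs,(456,236),.1), onz(cd,(254,145),.02),onz(cd,(255,123),.1))
E
```

```text
[0.67876636 0.37636086 0.02      ] [0.67334939 0.38135994 0.1       ] [0.66065753 0.37097944 0.02      ] [0.67646203 0.37686974 0.1       ]
```

Request:
arm_command(motion=[[0, 0, -4, 0], [0, 0, -4, 0], [0, 0, -3.6, 0], [0, 0, 0, 0], [0, 0, 0, 0]])

```text
time: 15.62
tool_pos: [0.5927, 0.1886, 0.1546]
eef_rot: [-3.138, 0.002, -1.74]
force: [-0.2, -0.0, -0.3]
opening: -0.0002
```

Request:
arm_command(motion=[[0.8, -0.15, 0, 0], [0.8, -0.15, 0, 0], [0.8, -0.15, 0, 0], [0.8, -0.15, 0, 0]])

```text
time: 16.12
tool_pos: [0.624, 0.1821, 0.1525]
eef_rot: [-3.141, 0.0, -1.74]
force: [-0.4, 0.4, -0.8]
opening: 0.0001
```

Request:
arm_command(motion=[[1, -0.15, 0, 0], [1, -0.15, 0, 0], [0.8, -0.15, 0, 0], [0, 0, 0, 0]])

```text
time: 16.62
tool_pos: [0.6517, 0.1775, 0.152]
eef_rot: [3.141, -0.0, -1.74]
force: [-1.1, 0.5, 0.3]
opening: 0.0001
```

```bash
python3 - <<'E'
from h import *
s=read_state();print(s['tool_pos'],s['eef_rot'],s['force'],s['opening'])
save('w11',camera('wrist'))
im=camera('side');save('s11',cv2.resize(im[100:220,210:350],None,fx=5,fy=5,interpolation=cv2.INTER_CUBIC))
E
```

```text
[0.65173901 0.17750044 0.15202109] [ 3.14125255e+00 -2.36228759e-04 -1.74039832e+00] [-1.06555072  0.51706274  0.34913   ] 0.0001324945065233703
```

View pics/w11.png

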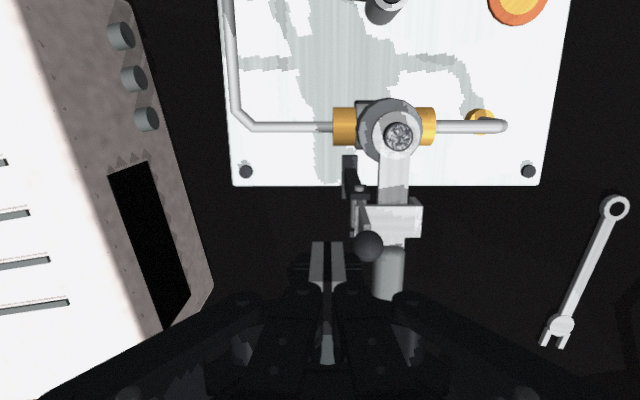

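View pics/s11.png

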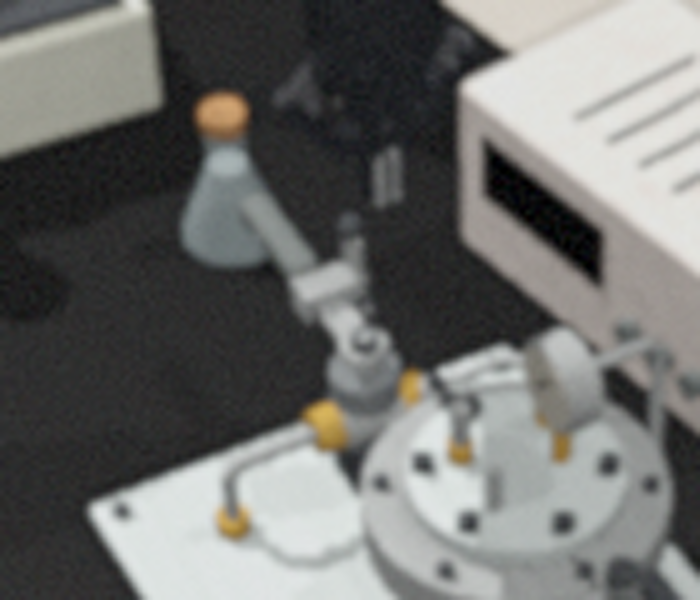

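The catch is still down: the ball at wrist (370,247) is unmoved, with the fingers beyond it. The blunt tips must have slipped over the ball before the tipping point. Going back and repeating about 1 cm lower.

Request:
arm_command(motion=[[0, 0, 4.5, 0], [0, 0, 0.5, 0], [-3, 0.5, 0, 0], [-3, 0.5, 0, 0], [0, 0, 0, 0]])

```text
time: 17.35
tool_pos: [0.5895, 0.188, 0.2029]
eef_rot: [3.141, 0.0, -1.738]
force: [-0.1, 0.5, -0.5]
opening: 0.0002
```

Request:
arm_command(motion=[[0, 0, -3, 0], [0, 0, -3.2, 0], [0, 0, 0, 0], [0, 0, 0, 0]])

```text
time: 17.85
tool_pos: [0.5925, 0.188, 0.1416]
eef_rot: [-3.14, 0.001, -1.74]
force: [0.7, 0.1, 0.1]
opening: -0.0002
```

Request:
arm_command(motion=[[0.8, -0.15, 0, 0], [0.8, -0.15, 0, 0], [0.8, -0.15, 0, 0], [0.3, 0, 0, 0]])

```text
time: 18.35
tool_pos: [0.619, 0.183, 0.1404]
eef_rot: [-3.141, 0.0, -1.74]
force: [-0.7, 0.1, 0.2]
opening: 0.0001
```

```bash
python3 - <<'E'
from h import *
s=read_state();print(s['tool_pos'],s['eef_rot'],s['force'],s['opening'])
save('w12',camera('wrist'))
im=camera('side');save('s12',cv2.resize(im[100:220,210:350],None,fx=5,fy=5,interpolation=cv2.INTER_CUBIC))
E
```

```text
[0.61897696 0.18299101 0.1403845 ] [-3.14149798e+00  5.75199994e-06 -1.74039184e+00] [-0.69338657  0.14470807  0.18267329] 8.745986152300634e-05
```

View pics/w12.png

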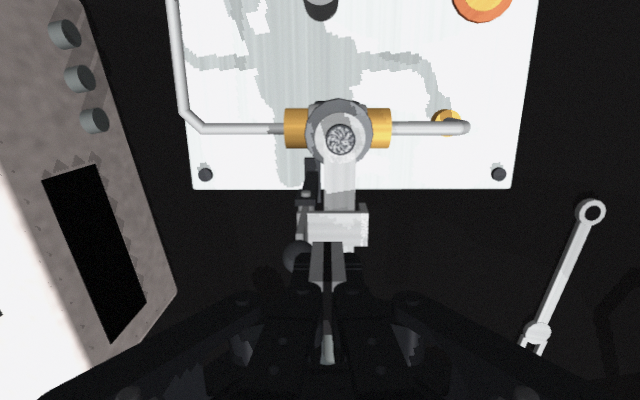

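View pics/s12.png

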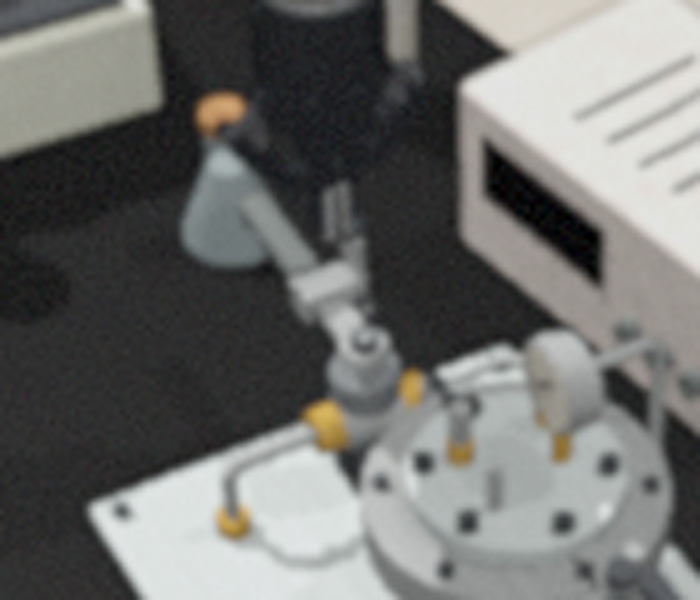

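Request:
arm_command(motion=[[0.6, -0.1, 0, 0], [0.6, -0.1, 0, 0], [0, 0, 0, 0]])

```text
time: 18.82
tool_pos: [0.6307, 0.1812, 0.1402]
eef_rot: [-3.142, 0.0, -1.74]
force: [-0.3, 0.4, 0.1]
opening: 0.0002
```

```bash
python3 - <<'E'
from h import *
s=read_state();print(s['tool_pos'],s['eef_rot'],s['force'],s['opening'])
c=calibration('wrist');im=camera('wrist');print(proj(c,(.630,.182,.161)))
save('w13',cv2.resize(im[180:300,240:400],None,fx=5,fy=5,interpolation=cv2.INTER_CUBIC))
E
```

```text
[0.63070348 0.18119682 0.14022397] [-3.14155738e+00  8.85771419e-05 -1.74015991e+00] [-0.3141756   0.35048685  0.11527599] 0.0001896014169249649
[[326.4997952  255.73900249]]
```

View pics/w13.png

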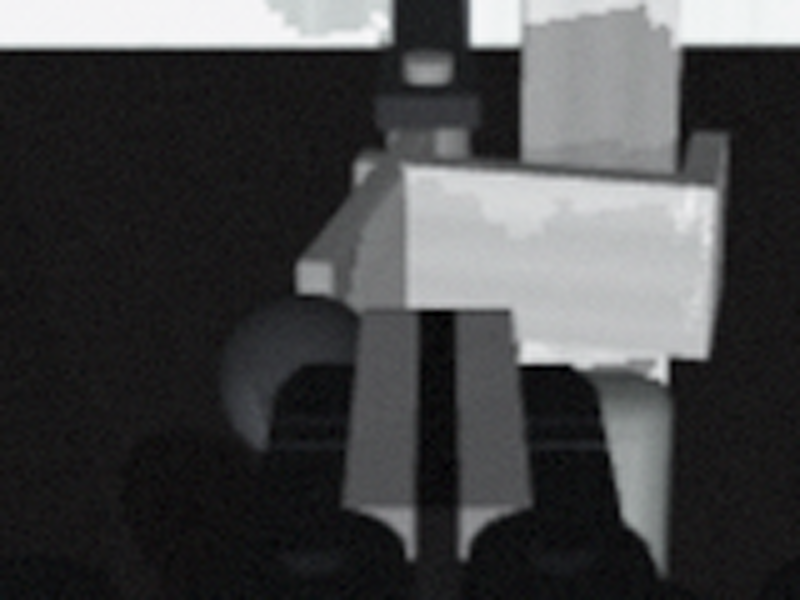

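The catch is now turning: its thumb plate leans back and the ball is at about (302,254). Carrying on.

Request:
arm_command(motion=[[0.7, -0.1, 0, 0], [0.7, -0.1, 0, 0], [0.7, -0.1, 0, 0], [0.7, -0.1, 0, 0], [0, 0, 0, 0]])

```text
time: 19.5
tool_pos: [0.659, 0.1771, 0.1403]
eef_rot: [-3.141, 0.0, -1.74]
force: [0.5, -0.2, 0.5]
opening: 0.0001
```

```bash
python3 - <<'E'
from h import *
s=read_state();print(s['tool_pos'],s['eef_rot'],s['force'],s['opening'])
im=camera('wrist')
save('w14',cv2.resize(im[180:300,240:400],None,fx=5,fy=5,interpolation=cv2.INTER_CUBIC))
im=camera('side');save('s14',cv2.resize(im[100:220,210:350],None,fx=5,fy=5,interpolation=cv2.INTER_CUBIC))
E
```

```text
[0.6590106  0.17709153 0.14029835] [-3.14114078e+00  4.44742528e-05 -1.74026583e+00] [ 0.49212188 -0.18081992  0.50595707] 0.00010997275150352015
```

View pics/w14.png

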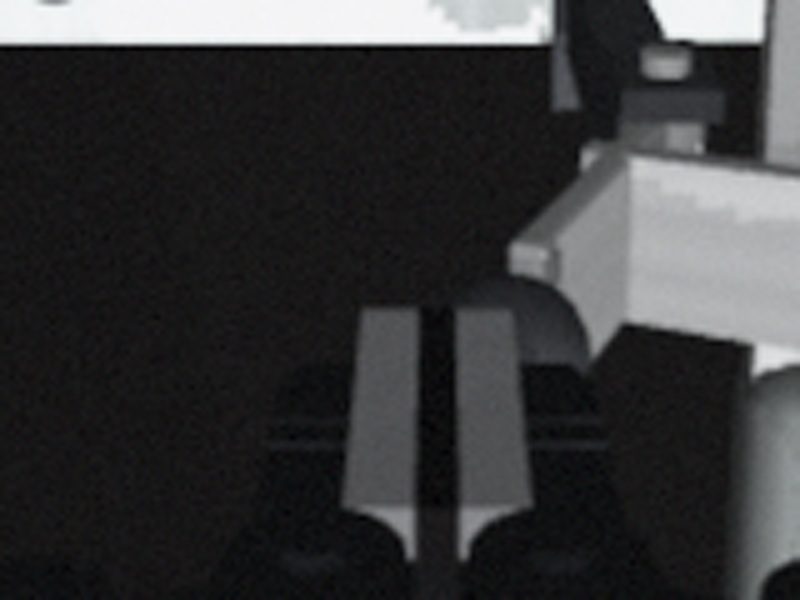

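View pics/s14.png

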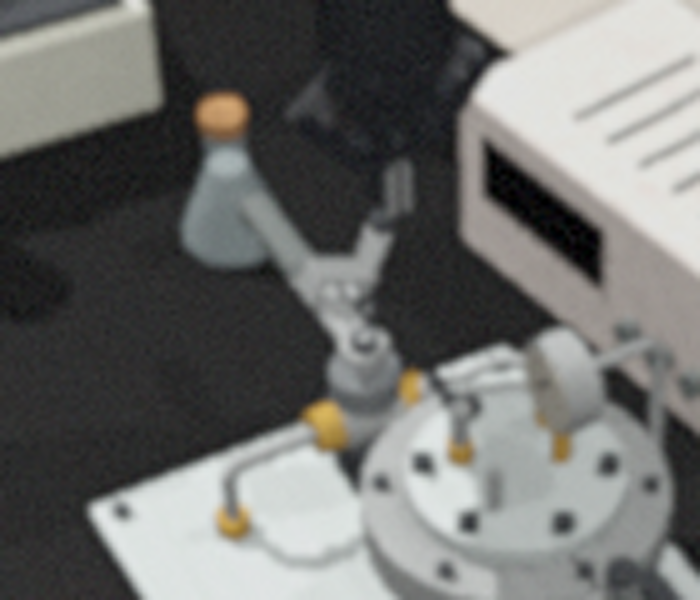

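Request:
arm_command(motion=[[0, 0, 0, 0]])

```text
time: 19.73
tool_pos: [0.6582, 0.1773, 0.1406]
eef_rot: [-3.141, 0.0, -1.74]
force: [0.3, 0.9, 0.7]
opening: 0.0
```

```bash
python3 - <<'E'
from h import *
im=camera('wrist')
save('w15',cv2.resize(im[160:300,240:410],None,fx=4,fy=4,interpolation=cv2.INTER_CUBIC))
im=camera('scene');save('c15',cv2.resize(im[170:250,340:450],None,fx=7,fy=7,interpolation=cv2.INTER_CUBIC))
E
```

```text
(no output)
```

View pics/w15.png

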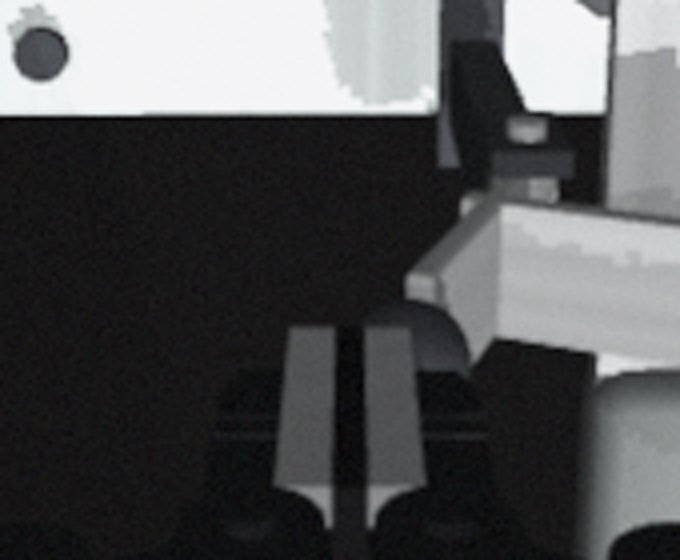

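View pics/c15.png

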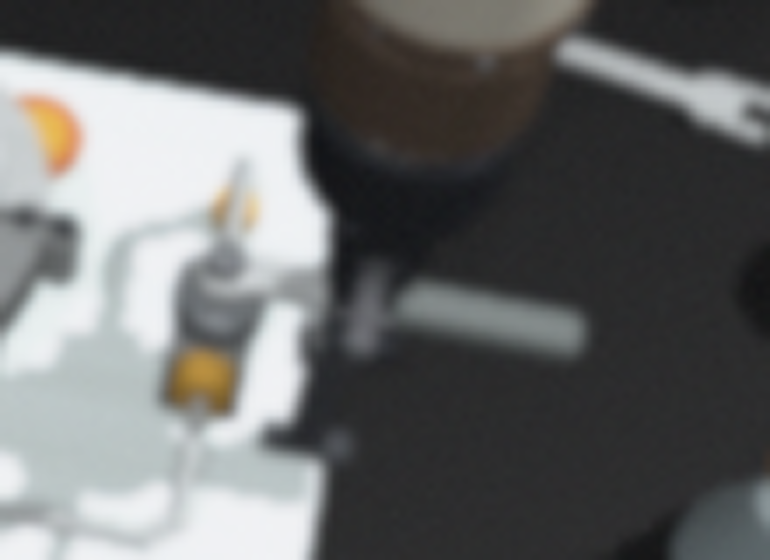

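The wrist images fit fingertips about 26 mm behind the nominal TCP, which explains why the fingers only skimmed over the ball. Retrying with the TCP at 0.12, so the real tips are at about 0.146.

Request:
arm_command(motion=[[0, 0, 4.5, 0], [0, 0, 0.5, 0], [-3.4, 0.55, 0, 0], [-3.4, 0.55, 0, 0], [0, 0, 0, 0]])

```text
time: 20.45
tool_pos: [0.5882, 0.1885, 0.1907]
eef_rot: [3.141, 0.0, -1.738]
force: [0.2, 0.4, 1.2]
opening: -0.0002
```

Request:
arm_command(motion=[[0, 0, -3.5, 0], [0, 0, -3.5, 0], [0, 0, 0, 0], [0, 0, 0, 0]])

```text
time: 20.95
tool_pos: [0.5916, 0.1885, 0.1216]
eef_rot: [-3.14, 0.001, -1.739]
force: [-0.0, -0.1, 1.0]
opening: -0.0001
```

Request:
arm_command(motion=[[0.8, -0.15, 0, 0], [0.8, -0.15, 0, 0], [0.8, -0.15, 0, 0], [0.8, -0.15, 0, 0]])

```text
time: 21.45
tool_pos: [0.623, 0.182, 0.1205]
eef_rot: [-3.141, 0.0, -1.74]
force: [0.2, 0.5, 0.5]
opening: 0.0001
```

```bash
python3 - <<'E'
from h import *
s=read_state();print(s['tool_pos'],s['eef_rot'],s['force'],s['opening'])
im=camera('wrist')
save('w16',cv2.resize(im[160:300,240:410],None,fx=4,fy=4,interpolation=cv2.INTER_CUBIC))
im=camera('side');save('s16',cv2.resize(im[100:220,210:350],None,fx=5,fy=5,interpolation=cv2.INTER_CUBIC))
E
```

```text
[0.62303814 0.18204746 0.12054995] [-3.14133334e+00  1.63073905e-04 -1.74005500e+00] [0.20150583 0.48012874 0.51762169] 8.501875007154309e-05
```

View pics/w16.png

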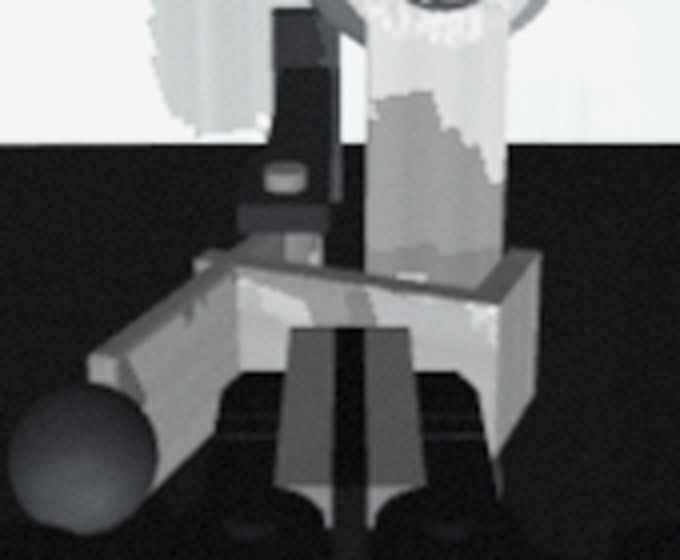

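View pics/s16.png

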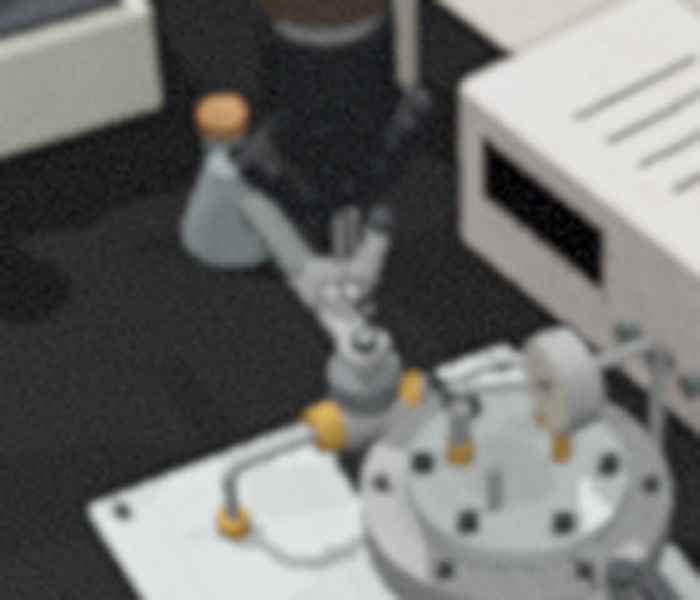

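The ball is well ahead of the fingers now and the catch leans back. Continuing.

Request:
arm_command(motion=[[0.8, -0.13, 0, 0], [0.8, -0.13, 0, 0], [0.8, -0.13, 0, 0], [0.8, -0.13, 0, 0], [0, 0, 0, 0]])

```text
time: 22.18
tool_pos: [0.6553, 0.1769, 0.1204]
eef_rot: [-3.141, 0.0, -1.74]
force: [1.0, -0.1, 0.6]
opening: -0.0
```

```bash
python3 - <<'E'
from h import *
s=read_state();print(s['tool_pos'],s['eef_rot'],s['force'],s['opening'])
im=camera('wrist')
save('w17',cv2.resize(im[160:300,220:390],None,fx=4,fy=4,interpolation=cv2.INTER_CUBIC))
im=camera('side');save('s17',cv2.resize(im[100:220,210:350],None,fx=5,fy=5,interpolation=cv2.INTER_CUBIC))
E
```

```text
[0.65531383 0.17691286 0.12042446] [-3.14050876e+00  3.09777590e-04 -1.74018335e+00] [ 1.03136143 -0.14439659  0.60104316] -2.7723838433744204e-05
```

View pics/w17.png

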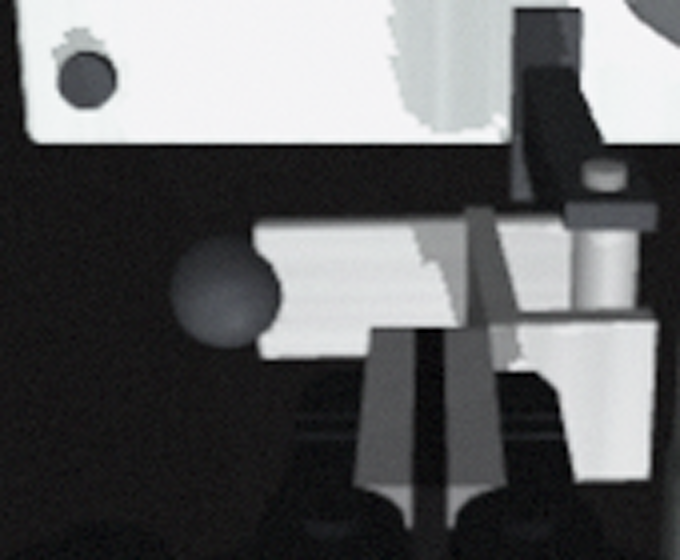

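View pics/s17.png

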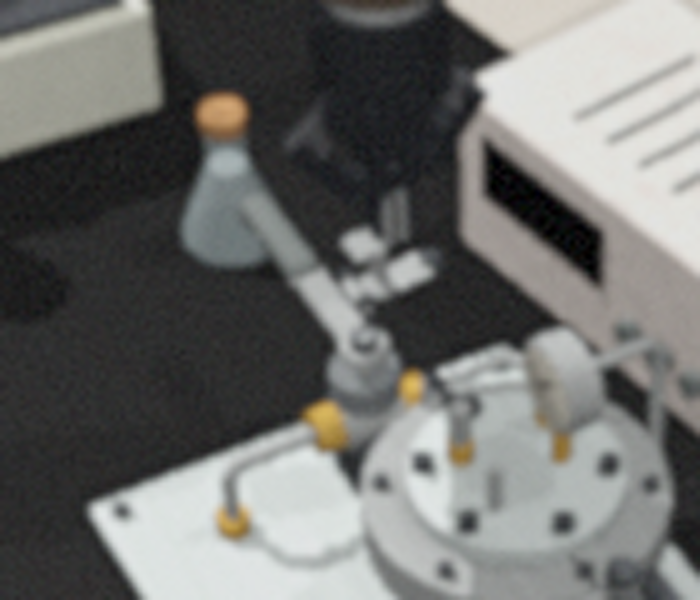

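The catch has toppled right over to the back, with ball and thumb plate behind the handle. Rising, opening and moving above the grip.

Request:
arm_command(motion=[[0, 0, 4, 0], [0, 0, 4, 0], [-1.8, 3.4, 0, 0], [-1.8, 3.4, 0, 0], [0, 0, 0, 0]])

```text
time: 22.9
tool_pos: [0.6166, 0.2471, 0.2006]
eef_rot: [3.141, 0.0, -1.736]
force: [-0.6, 0.7, 0.7]
opening: -0.0001
```

Request:
arm_command(motion=[[0, 0, 0, 0], [0, 0, 0, 0], [0, 0, 0, 0], [0, 0, 0, 0]], fingers=0)

```text
time: 23.4
tool_pos: [0.6185, 0.2445, 0.2003]
eef_rot: [3.141, -0.0, -1.741]
force: [0.2, -0.3, -1.0]
opening: 0.0723
```

```bash
python3 - <<'E'
from h import *
s=read_state();print(s['tool_pos'],s['eef_rot'],s['force'],s['opening'])
c=calibration('wrist');im=camera('wrist');save('w18',im)
for q in [(.601,.1365,.125),(.6195,.245,.123),(.6262,.2845,.123)]: print(proj(c,q))
E
```

```text
[0.61851017 0.24448975 0.20028987] [ 3.14142546e+00 -1.49218110e-04 -1.74064054e+00] [ 0.20215845 -0.30952629 -1.02609514] 0.0722742405700343
[[323.65500663  33.89893221]]
[[324.22580483 195.61394927]]
[[324.44197199 244.93722762]]
```

View pics/w18.png

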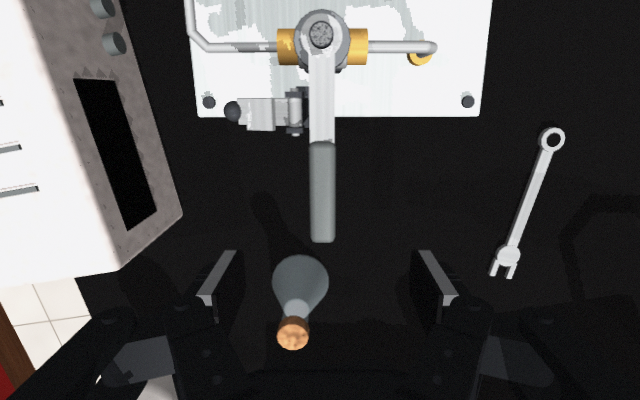

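The lever's sleeve is centred between the jaws: column 322, ending at row 242. The flask is clear behind. Descending over the grip.

Request:
arm_command(motion=[[0, 0, -4, 0], [0, 0, -4, 0], [0, 0, -3, 0], [0, 0, -1.8, 0], [0, 0, 0, 0]])

```text
time: 24.08
tool_pos: [0.6178, 0.2446, 0.0712]
eef_rot: [3.14, -0.002, -1.74]
force: [-0.7, 0.3, 1.1]
opening: 0.0855
```

Request:
arm_command(motion=[[0, 0, 0, 0], [0, 0, 0, 0], [0, 0, 0, 0], [0, 0, 0, 0]], fingers=255)

```text
time: 24.58
tool_pos: [0.6207, 0.2452, 0.0739]
eef_rot: [-3.136, 0.002, -1.738]
force: [5.4, -1.0, -0.4]
opening: 0.0189
```

```bash
python3 - <<'E'
from h import *
s=read_state();print(s['tool_pos'],s['eef_rot'],s['force'],s['torque'],s['opening'])
im=camera('wrist');save('w19',im)
im=camera('side');save('s19',cv2.resize(im[100:220,210:350],None,fx=5,fy=5,interpolation=cv2.INTER_CUBIC))
E
```

```text
[0.62070122 0.24521875 0.07393688] [-3.13630393e+00  1.90760380e-03 -1.73817980e+00] [ 5.43354084 -1.04335578 -0.40349971] [-0.49521517 -1.41259608  0.12296778] 0.018935611863749743
```

View pics/w19.png

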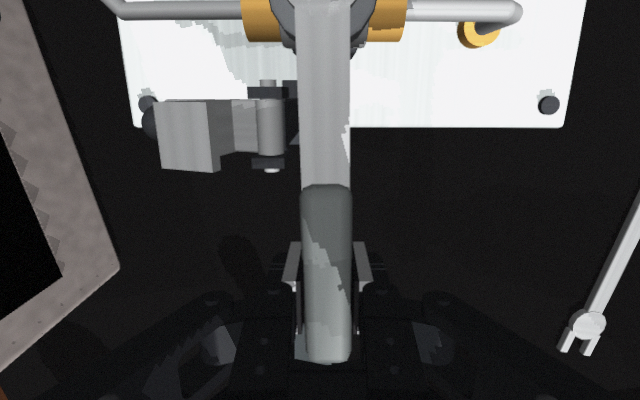

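View pics/s19.png

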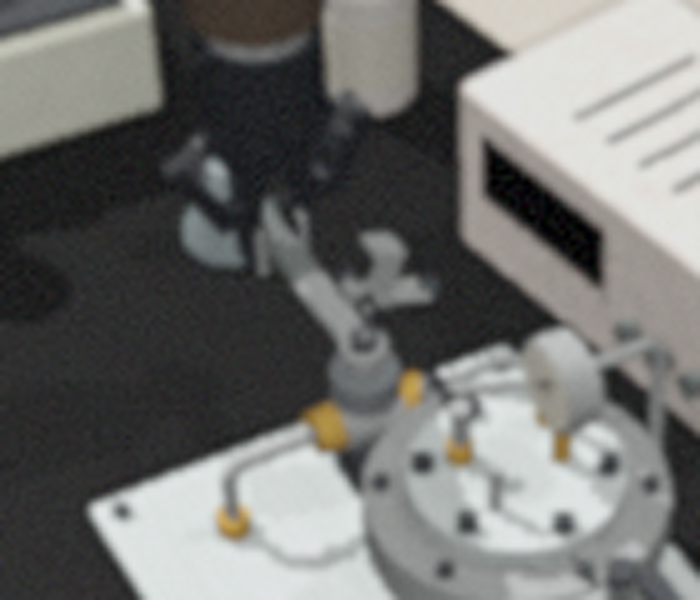

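The sleeve is gripped (opening 18.9 mm). Working out the arc rows.

```bash
python3 - <<'E'
import numpy as np
r=11.05;a=1.391+0.0
# go to 2.974+0.03
n=12;th=np.linspace(a,2.98,n+1)
P=np.c_[r*np.cos(th),r*np.sin(th)];d=np.round(np.diff(P,axis=0),2);print(d.tolist(),np.diff(th)[0],P[-1]+[60.1,13.65])
E
```

```text
[[-1.45, 0.17], [-1.46, -0.03], [-1.45, -0.22], [-1.4, -0.41], [-1.34, -0.59], [-1.25, -0.76], [-1.14, -0.92], [-1.0, -1.06], [-0.86, -1.19], [-0.69, -1.29], [-0.52, -1.37], [-0.33, -1.42]] 0.13241666666666663 [49.19395617 15.42783798]
```

Request:
arm_command(motion=[[-1.45, 0.17, 0, 0.13], [-1.46, -0.03, 0, 0.13], [-1.45, -0.22, 0, 0.13], [0, 0, 0, 0]])

```text
time: 25.18
tool_pos: [0.5774, 0.2433, 0.0739]
eef_rot: [-3.135, -0.001, -1.347]
force: [8.7, -5.9, -0.6]
opening: 0.0193
```

Request:
arm_command(motion=[[-1.4, -0.41, 0, 0.13], [-1.34, -0.59, 0, 0.13], [-1.25, -0.76, 0, 0.13], [-1.14, -0.92, 0, 0.13], [0, 0, 0, 0]])

```text
time: 25.8
tool_pos: [0.5279, 0.2166, 0.074]
eef_rot: [-3.134, -0.005, -0.829]
force: [15.9, -6.7, -4.2]
opening: 0.0191
```

Request:
arm_command(motion=[[-1.0, -1.06, 0, 0.13], [-0.86, -1.19, 0, 0.13], [-0.69, -1.29, 0, 0.13], [0, 0, 0, 0]])

```text
time: 26.3
tool_pos: [0.5034, 0.1834, 0.074]
eef_rot: [-3.132, -0.008, -0.44]
force: [15.7, -1.2, -7.4]
opening: 0.0191
```

Request:
arm_command(motion=[[-0.4, -1.37, 0, 0.13], [-0.2, -1.42, 0, 0.13], [0, 0, 0, 0], [0, 0, 0, 0]])

```text
time: 26.8
tool_pos: [0.4945, 0.1564, 0.0739]
eef_rot: [-3.136, -0.005, -0.183]
force: [3.0, 4.0, 1.8]
opening: 0.0189
```

```bash
python3 - <<'E'
from h import *
s=read_state();print(s['tool_pos'],s['eef_rot'],s['force'],s['torque'],s['opening'])
im=camera('wrist');save('w20',im)
im=camera('side');save('s20',cv2.resize(im[100:240,210:370],None,fx=4,fy=4,interpolation=cv2.INTER_CUBIC))
im=camera('scene');save('c20',cv2.resize(im[150:260,260:450],None,fx=4,fy=4,interpolation=cv2.INTER_CUBIC))
E
```

```text
[0.49445834 0.15637958 0.07387568] [-3.13628455 -0.00507062 -0.18326229] [2.95559306 3.97968104 1.83755116] [ 1.14386906 -0.69845959 -0.61780388] 0.018856210916044936
```

View pics/w20.png

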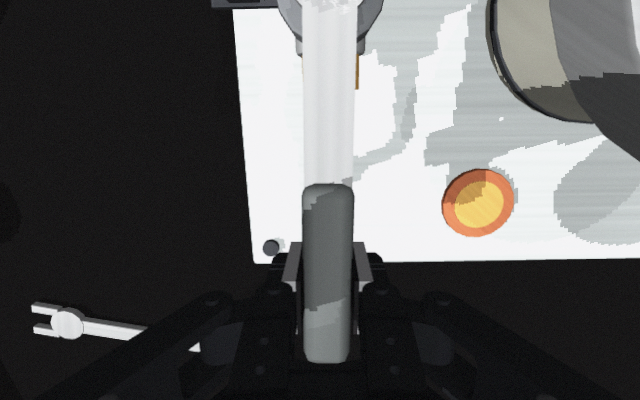

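View pics/s20.png

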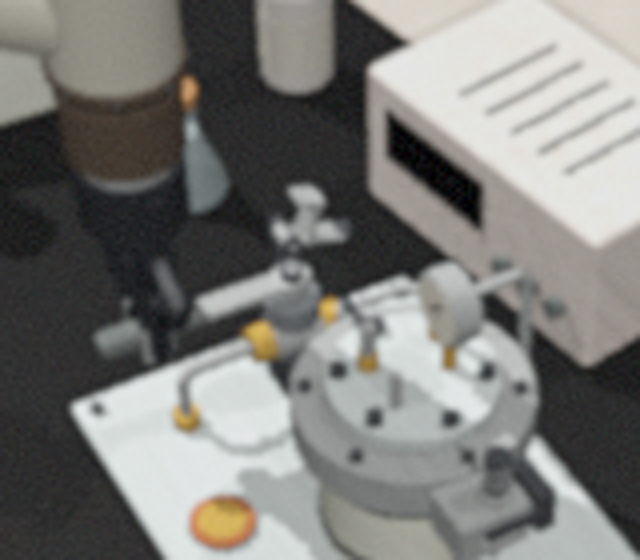

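View pics/c20.png

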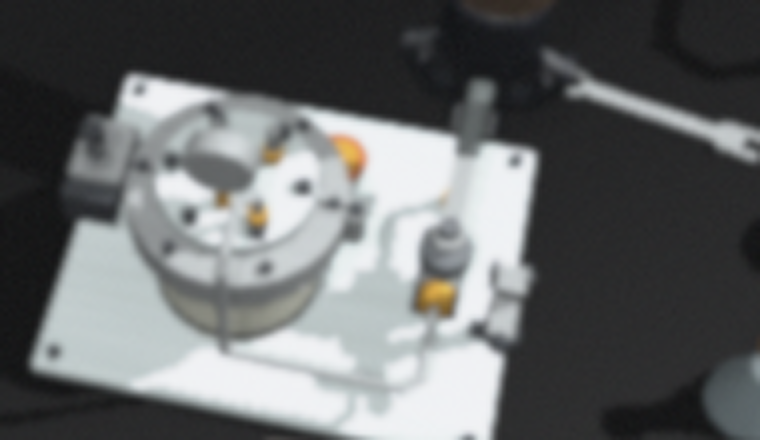

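Nearly at the stop. Pushing a few mm further to hold it firmly against it.

Request:
arm_command(motion=[[0, -0.3, 0, 0.02], [0, 0, 0, 0], [0, 0, 0, 0]])

```text
time: 27.32
tool_pos: [0.494, 0.1538, 0.0739]
eef_rot: [-3.136, -0.004, -0.162]
force: [0.3, 5.1, 3.5]
opening: 0.019
```

Request:
arm_command(motion=[[0, -0.3, 0, 0], [0, 0, 0, 0], [0, 0, 0, 0]])

```text
time: 27.7
tool_pos: [0.4941, 0.1535, 0.0739]
eef_rot: [-3.132, -0.005, -0.162]
force: [-3.4, 14.6, 2.0]
opening: 0.0189
```

Request:
arm_command(motion=[[0, -0.2, 0, 0], [0, 0, 0, 0], [0, 0, 0, 0], [0, 0, 0, 0]])

```text
time: 28.2
tool_pos: [0.4941, 0.1533, 0.0739]
eef_rot: [-3.13, -0.006, -0.161]
force: [-5.3, 22.5, 2.5]
opening: 0.019
```

```bash
python3 - <<'E'
from h import *
s=read_state();print(s['tool_pos'],s['eef_rot'],s['force'],s['torque'],s['opening'],np.abs(s['joint_velocities']).max())
im=camera('side');save('s21',cv2.resize(im[100:300,210:410],None,fx=3,fy=3,interpolation=cv2.INTER_CUBIC))
c=calibration('wrist');im=camera('wrist');save('w21',im)
c=calibration('scene');im=camera('scene');save('c21',cv2.resize(im[140:260,180:460],None,fx=2.8,fy=2.8,interpolation=cv2.INTER_CUBIC))
E
```

```text
[0.49410543 0.15332476 0.07392402] [-3.12979868 -0.00553376 -0.1610711 ] [-5.34965812 22.50449974  2.46228906] [ 5.88572355  1.75970768 -0.25550133] 0.018958628313980964 0.001421609481819111
```

View pics/s21.png

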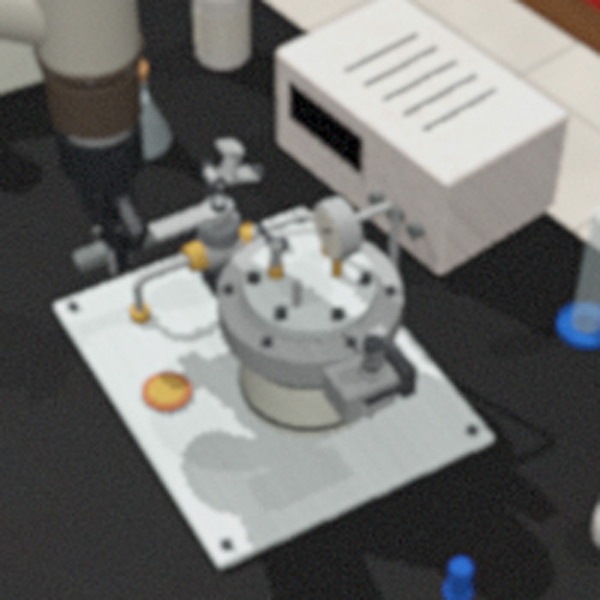

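View pics/c21.png

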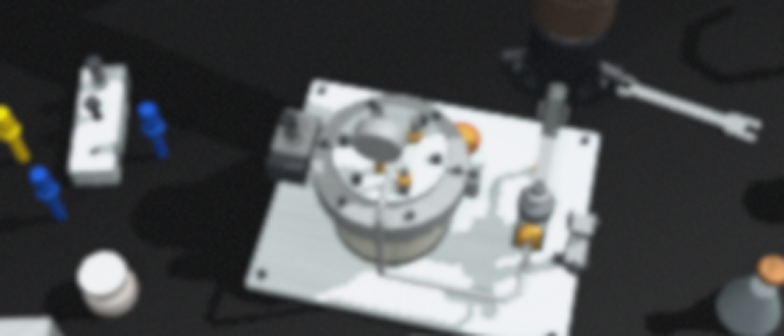

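```bash
python3 - <<'E'
from h import *
print(tri([ray(calibration('side'),(334.5,214.2)),ray(calibration('scene'),(283.6,180.5))]))
print(proj(calibration('side'),(.567,-.129,.18)),proj(calibration('scene'),(.567,-.129,.18)))
E
```

```text
(array([ 0.5659434 , -0.13046649,  0.17927002]), [np.float64(0.003970891790774655), np.float64(0.0039708917907747675)])
[[332.98567562 212.88403665]] [[282.86701432 181.37880243]]
```

View pics/w21.png

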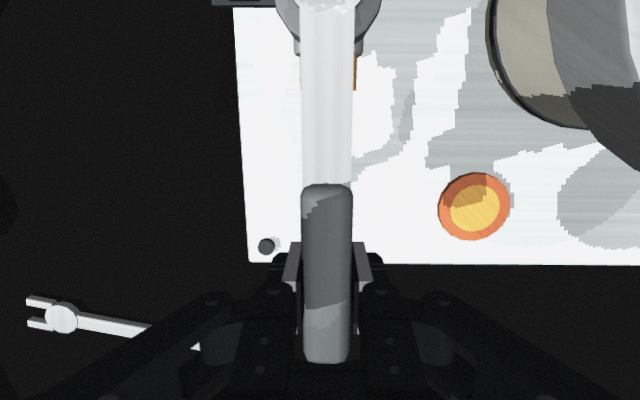

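The pin's knob top measures 0.179 m, against 0.180 m if fully seated. The catch lies thrown over, and the lever sits against its stop in the grip. Handing in.

```bash
python3 -c "
from rig import *
print(sign_off())"
```

```text
the job is handed in; nothing more can be done
None
```

The job is done and handed in at about 28 s: the locking pin is seated and released, the catch is thrown over, and I was still holding the purge lever at its full-open stop.

- **Pin:** the collar came down on the fork with about 8 N of push-back, then I let go. At the end the knob top measured 0.179 m high, against 0.180 m for a fully seated pin. The two camera rays for that check missed each other by about 4 mm each.
- **Catch:** it took three tries. On the first two the fingers passed over the ball and the catch stayed short of its tipping point. From the wrist images the real fingertips sit about 26 mm behind the stated tool point, so I went lower and it toppled right over. The last pictures show it lying behind the valve.
- **Lever:** I gripped the sleeve and swung it round after the catch was over. At the end, pushing on moved it only 0.2–0.3 mm per nudge while the force rose to about 22 N. The yaw was -0.161 rad, against about -0.168 rad expected at full open.
- **Other things:** in the last pictures the other pins, the disc, the flask and the jar look unmoved. Part of the spanner was hidden behind the gripper, but nothing suggested contact.
- **Plate mismatch:** the stand plate's corner screws did not agree with the stated origin by about 20 mm, so I took positions from the hole, valve stem and catch ball instead.

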